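# Check the hinged tins and reject the stiff one

### The job

Check the hinges of the three steel tins on the sloped rack: swing each lid open past upright and let go; a sound lid drops freely back onto its stop, the one stiff lid stays where you leave it. Leave the two sound tins where they stand on the rack with their lids fully open; shut the stiff tin's lid again and set that tin down upright, flat on the floor of the empty grey tray. Do not drop the tin, and leave the cups, cup stack, marker and ring cutter where they are.

Things in the scene. Friction and masses are not known exactly. Their poses are not given: they have to be found in the camera images.
- tin_a: plain stainless steel tin, one of three alike, 56 (own x) x 96 (y) x 42 mm (z), about 0.7 kg, loose on the sloped rack and leaning with it. Origin: centre of its underside; z out of its top, x up the slope. Flat 3 mm lid, 52 mm wide, over the top, hinged along the short side at y = +48, z = 42 mm, hinge line along x. Grip it across its 56 mm width, tool square to the slope
- tin_a_lid (a joint): tin_a: lid angle: 0 shut, grows as its free end (the pull, at the tin's -y end) swings up and over to +y; upright 1.57, stop 2.2. A sound lid swings freely: let go, it falls shut below about 1.5 and open onto its stop above 1.65. A stiff one stays at any angle and takes about 0.08 N m (0.7 N at the pull)
- tin_a_pull (a point): tin_a: centre of the rolled pull at the lid's free end: round bar 10 mm thick, 24 mm long along the tin's x, on a 20 mm wide tongue; 115 mm from the hinge line, 19 mm beyond the tin's end wall; lid shut, 44 mm above the tin's underside. Pinch the bar by its two ends; it turns between the fingers as the lid swings
- tin_b: plain stainless steel tin, one of three alike, 56 (own x) x 96 (y) x 42 mm (z), about 0.7 kg, loose on the sloped rack and leaning with it. Origin: centre of its underside; z out of its top, x up the slope. Flat 3 mm lid, 52 mm wide, over the top, hinged along the short side at y = +48, z = 42 mm, hinge line along x. Grip it across its 56 mm width, tool square to the slope
- tin_b_lid (a joint): tin_b: lid angle: 0 shut, grows as its free end (the pull, at the tin's -y end) swings up and over to +y; upright 1.57, stop 2.2. A sound lid swings freely: let go, it falls shut below about 1.5 and open onto its stop above 1.65. A stiff one stays at any angle and takes about 0.08 N m (0.7 N at the pull)
- tin_b_pull (a point): tin_b: centre of the rolled pull at the lid's free end: round bar 10 mm thick, 24 mm long along the tin's x, on a 20 mm wide tongue; 115 mm from the hinge line, 19 mm beyond the tin's end wall; lid shut, 44 mm above the tin's underside. Pinch the bar by its two ends; it turns between the fingers as the lid swings
- tin_c: plain stainless steel tin, one of three alike, 56 (own x) x 96 (y) x 42 mm (z), about 0.7 kg, loose on the sloped rack and leaning with it. Origin: centre of its underside; z out of its top, x up the slope. Flat 3 mm lid, 52 mm wide, over the top, hinged along the short side at y = +48, z = 42 mm, hinge line along x. Grip it across its 56 mm width, tool square to the slope
- tin_c_lid (a joint): tin_c: lid angle: 0 shut, grows as its free end (the pull, at the tin's -y end) swings up and over to +y; upright 1.57, stop 2.2. A sound lid swings freely: let go, it falls shut below about 1.5 and open onto its stop above 1.65. A stiff one stays at any angle and takes about 0.08 N m (0.7 N at the pull)
- tin_c_pull (a point): tin_c: centre of the rolled pull at the lid's free end: round bar 10 mm thick, 24 mm long along the tin's x, on a 20 mm wide tongue; 115 mm from the hinge line, 19 mm beyond the tin's end wall; lid shut, 44 mm above the tin's underside. Pinch the bar by its two ends; it turns between the fingers as the lid swings
- rack: fixed sloped rack of light wood: shelf 540 (own y) x 130 mm, rising 0.50 rad (29 degrees) towards its +x, so the tins' tops look towards -x; middle of the shelf 85 mm above the origin, which is on the worktop. The tins stand side by side, about 180 mm apart along y, lid hinges towards +y, against a 5 mm steel lip on the low side
- tray: fixed empty shallow grey tray for rejects, on the worktop: outside 180 mm (own x) by 190 mm (own y) by 26 mm high, walls and floor 5 mm; origin at the centre of its underside
- cup_near: bystander: pleated paper dessert cup, 58 mm across, 46 mm high, loose on the worktop; origin at the centre of its underside
- cup_far: bystander: another such dessert cup, 58 mm across, 43 mm high
- sleeve: bystander: nested stack of empty paper cups, 60 mm across, 86 mm high, behind the rack; origin at the centre of its underside
- marker: bystander: black marker pen lying in front of the rack, 122x74x17 mm overall; origin at the middle of its underside
- ring: bystander: open steel ring cutter, 55 mm across, 31 mm high, behind the rack; origin at the centre of its underside

How it is judged (in metres and radians):
On the way:
1. the stiff tin's lid has been swung open on the rack, upright or beyond (over 1.45 rad) and let go (value of joint tin_b_lid above 1.45 rad and distance of tin_b from where it was at the start of the episode below 0.05 m and contact force between the fingers and tin_b below 0.3 N), for 0.15 s.
At the end, for the whole second after the job is handed in: Sound tins on the rack within 40 mm of where they stood, lids past 1.9 rad; stiff tin level (0.08 rad) on the tray floor, origin within 62 mm of the tray's centre along its x and y and under 12 mm above its underside, lid shut (under 0.12 rad); all at rest (value of joint each of tin_a_lid, tin_c_lid above 1.9 rad and distance of each of tin_a, tin_c from where it was at the start of the episode below 0.04 m and angle between tin_a's own z axis and vertical between 0.4 and 0.6 rad and linear speed of each of tin_a, tin_c, tin_b below 0.02 m/s and angle between tin_c's own z axis and vertical between 0.4 and 0.6 rad and x of tin_b in the frame of tray between -0.062 and 0.062 m and y of tin_b in the frame of tray between -0.062 and 0.062 m and z of tin_b in the frame of tray below 0.012 m and angle between tin_b's own z axis and vertical below 0.08 rad and value of joint tin_b_lid below 0.12 rad and angular speed of tin_b below 0.1 rad/s); the robot touches nothing.
It fails at once if a bystander (cup, cup stack, marker, ring cutter) moved by more than 30 mm (distance of any of cup_near, cup_far, sleeve, marker, ring from where it was at the start of the episode above 0.03 m).
It fails at once if a tin dropped or flung (faster than 1 m/s) (linear speed of any of tin_a, tin_b, tin_c above 1 m/s).
It also fails if it takes over 72 s, if anything falls off the work surface, if the arm or the gripper's body presses on something with over 40 N, if the wrist force passes 120 N, or if a joint passes its speed limit or range.

### The arm

A 6-joint arm with a two-finger parallel gripper is mounted at the origin on a cart in front of the work surface, level with it; the furniture and walls round the work are solid. World frame = base frame: x ahead of the robot, y to its left, z up, the work surface at z = 0. Lengths are in m, angles in degrees, forces in N, time in s.
With the tool pointing down it reaches from about 0.35 to 0.875 m from the base axis. Payload 4.2 kg.
Tool frame: the origin (TCP) lies between the finger pads; the fingertips stand 14 mm ahead of it and the grasp point (between the pads) lies 5 mm behind it (tip_reach is the distance from the TCP to the fingertips, in m); z points along the fingers, y is the line along which they close (so a half turn about z gives the same grasp; the last joint's range is limited). The gripper opens to 87 mm and grips with 3 to 60 N. Pads are 19 mm wide; open, the fingers measure 117 mm over their backs; the gripper's body (75 mm by 190 mm) begins 51 mm behind the grasp point.
Start: joints at [14.817, 22.042, 0.453, 0, -68.411, -14.817], TCP at [0.625, 0, 0.237] pointing down, gripper open.
Joint ranges: [-179.83, 179.83], [-69.29, 118.12], [-61.27, 80.66], [-181.25, 117.63], [-171.15, -9.14], [-177.46, 177.46]. Speed limits (degrees/s): [159.86, 159.86, 180, 180, 180, 180].

### API

Orientations are given as [roll, pitch, yaw] about the fixed x, y, z axes, in that order (R = Rz(yaw) Ry(pitch) Rx(roll)).
In Python, from workcell import * gives the robot as it stands.
- The arm moves only by the shell command python3 -m inch 'ROWS' [FORCE]. ROWS is JSON, a list that holds one entry, the list of rows, each a list of 5 numbers: the shift along the tool's x, y, z in cm, then the turn about the tool's z in rad, then the finger opening in cm, from 0 to 8.7. In form: [[[x, y, z, spin, fingers], ...]]. A call has exactly 10 rows; each row shifts and turns the commanded pose from where the row before left it, along the tool's axes as they then stand; what a row does not reach is not made up. A row lasts 1/10 s, in which the tool goes at most 50 mm and 8.59 degrees, less where a joint would pass 70% of its speed; a pose out of reach is approached as far as the arm can. A call with a gripper value outside its range is refused whole. The fingers move at their own pace and stop on an object; FORCE is the grip in N (left out, the last holds). Time passes only in rows, so rows that do not move let the fingers close, or fill a call up. It gives the time, the measured TCP pose, the force, the opening and the grip force at its end, in the units of the state.
- observe(): the state, without advancing time (a new reading comes with each control period).
- capture(name): name is "scene" or "side" or "wrist"; returns (picture, depth): 384x512x3 uint8, red, green, blue; 384x512 float32, m along the optical axis (not along the pixel's ray), 0 where there is no reading.
- get_calibration(name): a dict with "fovy" (degrees; the focal length in pixels is half the picture's height over the tangent of half this angle, whatever the lens; pixels are square), "cx", "cy" (the principal point, pixels), "extrinsics" (4x4, takes a point from camera to world coordinates). Camera axes: x right, y down, z forward; pixel columns grow to the right and rows downward; lengths in m; the calibration is good to about 2 mm. A picture is of the moment at which its call begins: read the wrist's pose just before it. get_calibration takes no time and is no camera call; for the wrist camera it gives the pose at the moment of the call.
- sign_off(): hands the job in; it is judged then, once.
The state is a dict: "time": time; "q": joint angles; "qd": joint speeds; "effort": joint torques, N m; "tool_pos": TCP position; "ee_rot": TCP orientation; "wrist_force": force on the tool from outside, world axes, zero at the start; "wrist_torque": the same for the moment, N m; "opening": finger opening in m; "grip_force": force on a finger pad.
Only numpy, scipy, OpenCV 4.12 (cv2) and the standard library are available. Lean on these libraries where they do the work, as an engineer would, in place of code of your own. Each camera call takes 0.05 s, during which the arm holds its last target. There are 200 camera calls.

## Working session

There is one attempt and no reset: what is moved stays moved. The work goes in short steps, Python scripts to look and compute and a shell command to move; the robot and the scene stay as the last step left them, time stands still between calls to the robot, and variables do not carry over. Pictures are saved under pics/ and viewed, at most 10 in all, crops included, and the job is handed in when it is done.

```bash
mkdir -p pics; cat > h.py <<'E'
from workcell import *
import numpy as np, cv2
def cap(n):
    c=get_calibration(n); p,d=capture(n); return p,d,c
def pts(d,c):
    h,w=d.shape; f=h/2/np.tan(np.radians(c["fovy"])/2)
    u,v=np.meshgrid(np.arange(w),np.arange(h))
    P=np.stack([(u-c["cx"])*d/f,(v-c["cy"])*d/f,d],-1)
    E=np.array(c["extrinsics"]); W=P@E[:3,:3].T+E[:3,3]; W[d<=0]=np.nan; return W
def save(p,n): cv2.imwrite(f"pics/{n}.png",p[...,::-1])
E
python3 - <<'E'
from h import *
a=[]
for n in("scene","side"):
    p,d,c=cap(n); a.append(p); np.savez(f"{n}0.npz",p=p,W=pts(d,c)); print(n,np.round(c["extrinsics"],2).tolist(),c["fovy"])
im=cv2.resize(np.vstack(a),None,fx=.78,fy=.78)
save(a[0],"s0"); save(a[1],"d0")
print(observe())
E
```

```text
scene [[0.44, -0.59, 0.68, -0.24], [-0.9, -0.28, 0.34, -0.49], [-0.01, -0.76, -0.65, 0.94], [0.0, 0.0, 0.0, 1.0]] 51.205708536618786
side [[-0.99, -0.08, 0.13, 0.39], [-0.16, 0.53, -0.83, 1.2], [-0.01, -0.84, -0.54, 0.9], [0.0, 0.0, 0.0, 1.0]] 47.81110328996687
{'time': 0.1, 'q': array([ 1.48149315e+01,  2.20875426e+01,  3.88868917e-01, -2.40470078e-02,
       -6.84129171e+01, -1.48182947e+01]), 'qd': array([-0.00694271, -0.24412703,  0.20805822,  0.06775145,  0.06632713,
       -0.02287275]), 'effort': array([ 1.65357815e-04, -3.91689312e+01,  1.87934643e+01,  4.23187181e+00,
        1.34990664e-02, -6.93199490e-05]), 'tool_pos': array([ 6.24493910e-01, -4.33268536e-06,  2.35568371e-01]), 'ee_rot': array([ 1.79886404e+02, -6.94029506e-03, -9.00122253e+01]), 'wrist_force': array([ 0.273175  ,  0.34236875, -0.39774618]), 'wrist_torque': array([ 0.02340376,  0.01682627, -0.00562067]), 'grip_force': 0.0, 'opening': 0.08684197884585326}
```

View pics/s0.png

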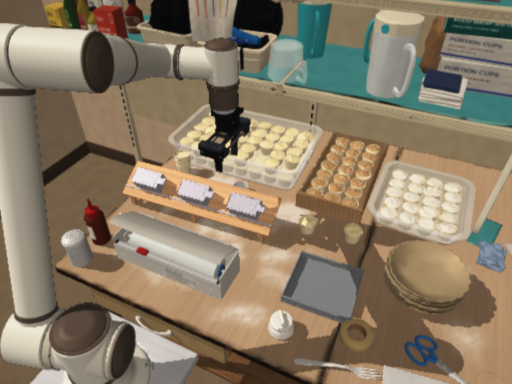

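View pics/d0.png

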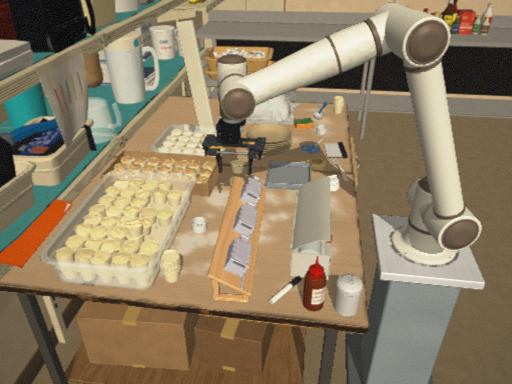

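The scene view shows the three grey tins on the rack at about (148,180), (193,190) and (245,205), and the tray at (323,285). The side view shows the same tins and the gripper above the rack's far end. Next I'll measure them.

```bash
python3 - <<'E'
from h import *
for n in("scene","side"):
    z=np.load(f"{n}0.npz"); p,W=z["p"],z["W"]; hsv=cv2.cvtColor(p,cv2.COLOR_RGB2HSV)
    X=W.reshape(-1,3); 
    # steep-ish band: z between .05 and .2 near rack
    box=(W[...,2]>.05)&(W[...,2]<.2)&(W[...,0]>.4)&(W[...,0]<.85)&(abs(W[...,1])<.45)
    H=hsv[...,0];S=hsv[...,1]
    wood=box&(S>90)&(H<22); 
    grey=(box&(S<70)).astype(np.uint8)
    grey=cv2.morphologyEx(grey,cv2.MORPH_OPEN,np.ones((3,3)))
    k,l,st,ce=cv2.connectedComponentsWithStats(grey)
    print(n)
    for i in range(1,k):
        if st[i,4]>80:
            P=W[l==i]; c=np.median(P,0); u,s,v=np.linalg.svd(P-P.mean(0),full_matrices=False)
            print(st[i],c.round(3),"n",v[2].round(3),"major",v[0].round(3),P.min(0).round(3),P.max(0).round(3))
    t=(W[...,2]<.035)&(W[...,2]>-.01)&(S<50)&(p.max(-1)<190)&(W[...,0]>.35)&(W[...,0]<.9)
    k,l,st,ce=cv2.connectedComponentsWithStats(cv2.morphologyEx(t.astype(np.uint8),cv2.MORPH_OPEN,np.ones((3,3))))
    for i in range(1,k):
        if st[i,4]>500:
            P=W[l==i]; print("tray?",st[i],cv2.minAreaRect(P[:,:2].astype(np.float32)*1000),P[:,2].min(),np.median(P[:,2]))
    P=W[wood]
    if len(P)>50: print("wood",len(P),cv2.minAreaRect(P[:,:2].astype(np.float32)*1000))
z=np.load("scene0.npz")["p"]; z2=np.load("side0.npz")["p"]
save(np.hstack([cv2.resize(z[150:245,115:290],None,fx=3,fy=3)[:280], ]),"crop1")
save(cv2.resize(z2[165:310,195:280],None,fx=4,fy=4),"crop2")
E
```

```text
scene
[169 133  43  28 314] [0.808 0.268 0.099] n [ 0.761 -0.203  0.617] major [-0.087 -0.973 -0.214] [0.783 0.174 0.05 ] [0.85  0.366 0.111]
[223 156  79  25 817] [ 0.813 -0.035  0.08 ] n [0.927 0.063 0.37 ] major [-0.05   0.998 -0.046] [ 0.786 -0.172  0.05 ] [0.85  0.125 0.111]
[132 167  34  28 645] [0.553 0.262 0.12 ] n [-0.925 -0.07   0.372] major [-0.076  0.997 -0.002] [0.531 0.198 0.066] [0.59  0.324 0.14 ]
[178 180  36  28 706] [0.562 0.088 0.12 ] n [-0.934 -0.066  0.352] major [ 0.089 -0.995  0.05 ] [0.539 0.025 0.065] [0.598 0.159 0.14 ]
[227 193  39  29 768] [ 0.57  -0.086  0.121] n [-0.924 -0.066  0.376] major [-0.081  0.996 -0.023] [ 0.549 -0.15   0.066] [ 0.612 -0.027  0.14 ]
[368 198   8  16  99] [ 0.81  -0.431  0.061] n [-0.02   0.057 -0.998] major [-0.975 -0.223  0.007] [ 0.766 -0.447  0.05 ] [ 0.848 -0.416  0.067]
[228 248  11  15  84] [ 0.419 -0.135  0.075] n [ 0.906 -0.421 -0.048] major [ 0.188  0.502 -0.844] [ 0.402 -0.14   0.05 ] [ 0.424 -0.103  0.118]
tray? [ 281  251   83   71 3864] ((470.83721923828125, -374.4264831542969), (184.2227783203125, 195.790832519531
[... 331 characters left out ...]
 184  62  95 777] [0.801 0.269 0.103] n [ 0.754 -0.012  0.656] major [-0.052 -0.998  0.042] [ 0.785 -0.102  0.05 ] [0.85  0.373 0.108]
[290 185  14  66 456] [0.412 0.068 0.108] n [-0.707  0.001 -0.707] major [-0.002  1.     0.004] [ 0.4   -0.138  0.073] [0.425 0.221 0.122]
[291 252   7  13  84] [0.41  0.219 0.074] n [-0.108 -0.994  0.014] major [-0.013 -0.013 -1.   ] [0.4   0.206 0.05 ] [0.419 0.223 0.096]
tray? [ 266  161   45   29 1106] ((469.77996826171875, -378.7136535644531), (176.64007568359375, 206.63450622558594), 1.972741961479187) -0.003449889845653198 0.005669045479780921
wood 2676 ((637.4758911132812, -19.9249267578125), (423.3716125488281, 778.8670654296875), 0.0775688961148262)
```

View pics/crop1.png

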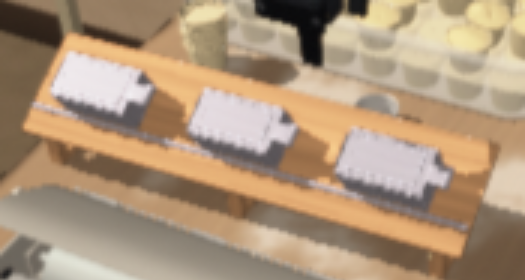

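View pics/crop2.png

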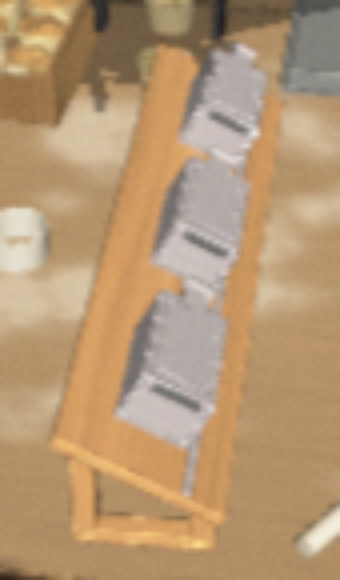

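The crops show each lid's pull tongue pointing to world -y, at crop1 pixels (140,92), (285,135) and (440,178). The hinges are towards +y. I'll now refine the poses in the rack frame.

```bash
python3 - <<'E'
from h import *
a=.5
for n in("scene","side"):
    z=np.load(f"{n}0.npz"); p,W=z["p"],z["W"]; S=cv2.cvtColor(p,cv2.COLOR_RGB2HSV)[...,1]
    for psi in (.03,.05,.07):
        Rz=np.array([[np.cos(psi),-np.sin(psi),0],[np.sin(psi),np.cos(psi),0],[0,0,1]])
        R=Rz@np.array([[np.cos(a),0,-np.sin(a)],[0,1,0],[np.sin(a),0,np.cos(a)]])
        L=(W-[.58,.09,.12])@R
        box=(abs(L[...,0])<.09)&(abs(L[...,1])<.3)&(abs(L[...,2])<.08)
        g=L[box&(S<70)]; wd=L[box&(S>90)]
        if abs(psi-.05)<.001:
            h=np.histogram(g[:,2],bins=np.arange(-.08,.06,.004)); print(n,[(round(x,3),c) for x,c in zip(h[1],h[0]) if c>20])
            h=np.histogram(wd[:,2],bins=np.arange(-.08,.06,.004)); print('wood',[(round(x,3),c) for x,c in zip(h[1],h[0]) if c>20])
        wt=np.percentile(g[:,2],85)
        t=g[abs(g[:,2]-wt)<.006]
        out=[]
        for lo,hi in((.09,.28),(-.085,.085),(-.28,-.09)):
            q=t[(t[:,1]>lo)&(t[:,1]<hi)]
            b=q[(q[:,1]>np.percentile(q[:,1],30))]
            s=np.polyfit(q[:,1],q[:,2],1)[0]
            uu=np.percentile(q[:,0],[3,50,97]); vv=np.percentile(q[:,1],[2,98])
            # u centre per v bin slope
            bins=np.linspace(vv[0]+.03,vv[1]-.01,8); ctr=[(np.percentile(q[(q[:,1]>x0)&(q[:,1]<=x1),0],5)+np.percentile(q[(q[:,1]>x0)&(q[:,1]<=x1),0],95))/2 for x0,x1 in zip(bins,bins[1:])]
            out.append((uu.round(3).tolist(),vv.round(3).tolist(),round(q[:,2].mean(),4),'dudv',round(np.polyfit(bins[1:],ctr,1)[0],3),'ctr',round(np.mean(ctr),4)))
        print(n,psi,*out,sep="\n  ")
E
```

```text
scene
  0.03
  ([-0.039, -0.014, 0.012], [0.114, 0.229], np.float64(0.0128), 'dudv', np.float64(-0.007), 'ctr', np.float64(-0.0136))
  ([-0.035, -0.01, 0.015], [-0.062, 0.053], np.float64(0.0113), 'dudv', np.float64(-0.042), 'ctr', np.float64(-0.0102))
  ([-0.031, -0.007, 0.017], [-0.235, -0.123], np.float64(0.0101), 'dudv', np.float64(-0.024), 'ctr', np.float64(-0.0071))
scene [(np.float64(-0.04), np.int64(27)), (np.float64(-0.036), np.int64(142)), (np.float64(-0.032), np.int64(203)), (np.float64(-0.028), np.int64(74)), (np.float64(-0.024), np.int64(35)), (np.float64(-0.02), np.int64(44)), (np.float64(-0.016), np.int64(31)), (np.float64(-0.012), np.int64(43)), (np.float64(-0.008), np.int64(49)), (np.float64(-0.004), np.int64(45)), (np.float64(0.0), np.int64(38)), (np.float64(0.004), np.int64(216)), (np.float64(0.008), np.int64(794)), (np.float64(0.012), np.int64(499)), (np.float64(0.016), np.int64(27))]
wood [(np.float64(-0.08), np.int64(26)), (np.float64(-0.064), np.int64(22)), (np.float64(-0.044), np.int64(82)), (np.float64(-0.04), np.int64(982)), (np.float64(-0.036), np.int64(191
[... 1817 characters left out ...]
[0.118, 0.233], np.float64(0.0112), 'dudv', np.float64(0.016), 'ctr', np.float64(-0.0102))
  ([-0.036, -0.01, 0.015], [-0.059, 0.057], np.float64(0.011), 'dudv', np.float64(-0.005), 'ctr', np.float64(-0.0093))
  ([-0.035, -0.01, 0.015], [-0.232, -0.118], np.float64(0.0109), 'dudv', np.float64(-0.01), 'ctr', np.float64(-0.0103))
side
  0.07
  ([-0.032, -0.008, 0.018], [0.118, 0.232], np.float64(0.0096), 'dudv', np.float64(0.017), 'ctr', np.float64(-0.0071))
  ([-0.036, -0.01, 0.015], [-0.058, 0.058], np.float64(0.0109), 'dudv', np.float64(0.011), 'ctr', np.float64(-0.0091))
  ([-0.038, -0.013, 0.012], [-0.231, -0.117], np.float64(0.0124), 'dudv', np.float64(0.027), 'ctr', np.float64(-0.0133))
```

```bash
cat >> h.py <<'E'
A=.5; PSI=.05; O=np.array([.58,.09,.12])
R2=np.array([[np.cos(PSI),np.sin(PSI)],[-np.sin(PSI),np.cos(PSI)]])
def tcp():
    s=observe(); p=np.array(s["tool_pos"]); h,v=R2@(p[:2]-O[:2]); return np.array([h,v,p[2]])
def hz(u,v,w): return np.array([u*np.cos(A)-w*np.sin(A),v,.12+u*np.sin(A)+w*np.cos(A)])
def rows(d): return np.round(-np.array([d[1],d[0],d[2]])*100,2)  # rack (h,v,z) -> tool cm
E
cat > arc.py <<'E'
from h import *
import sys
# arc rows for pull
vh=.0565; th=np.array([float(x) for x in sys.argv[1:]])
P=np.array([hz(-.010,vh-.115*np.cos(t+.0174),.0065+.115*np.sin(t+.0174)) for t in th])
for t,d in zip(th[1:],np.diff(P,axis=0)): print(round(t,2),rows(d))
print("sum",rows(P[-1]-P[0]))
E
python3 arc.py 0 .1 .22 .34 .46 .58 .7 .82 .94 1.06 1.16 1.26 1.36 1.46 1.56 1.66 1.72 1.78 1.84
python3 -m inch '[[[0,0,0,-0.05,4.5],[-2,0.5,0,0,4.5],[-2.5,0.6,0.8,0,4.5],[-2.5,0.6,0.8,0,4.5],[-2.5,0.6,1,0,4.5],[-2.5,0.6,1,0,4.5],[-2.5,0.6,1,0,4.5],[-2.5,0.6,1,0,4.5],[-2.5,0.6,1,0,4.5],[-1.4,0.6,0.9,0,4.5]]]'
python3 - <<'E'
from h import *
print(tcp().round(4),"to go",rows(np.array([-.0129,.117,.1177])-tcp()))
p,d,c=cap("wrist"); save(p,"w1"); np.savez("w1.npz",p=p,W=pts(d,c))
E
```

```text
0.1 [-0.08  0.55 -1.01]
0.22 [-0.24  0.65 -1.19]
0.34 [-0.4   0.63 -1.16]
0.46 [-0.56  0.6  -1.11]
0.58 [-0.71  0.57 -1.04]
0.7 [-0.84  0.52 -0.96]
0.82 [-0.97  0.47 -0.86]
0.94 [-1.08  0.41 -0.75]
1.06 [-1.17  0.35 -0.64]
1.16 [-1.04  0.24 -0.43]
1.26 [-1.08  0.19 -0.34]
1.36 [-1.12  0.13 -0.24]
1.46 [-1.14  0.08 -0.14]
1.56 [-1.15  0.02 -0.04]
1.66 [-1.15 -0.03  0.06]
1.72 [-0.68 -0.05  0.08]
1.78 [-0.68 -0.06  0.12]
1.84 [-0.67 -0.08  0.15]
sum [-14.75   5.19  -9.5 ]
time: 1.1
tool_pos: [0.5609, 0.2076, 0.1605]
ee_rot: [180.0, -0.0, -87.1]
wrist_force: [-0.1, -0.9, -0.6]
opening: 0.0452
grip_force: 0.0
[-0.0132  0.1184  0.1605] to go [ 0.14 -0.03  4.28]
```

View pics/w1.png

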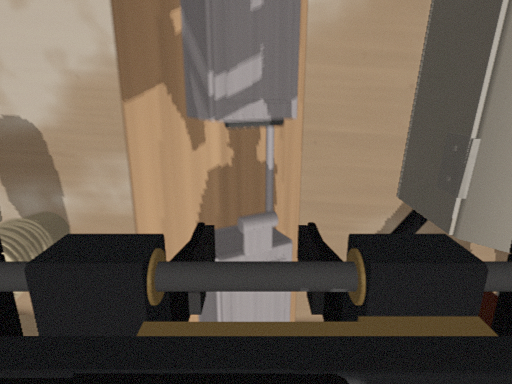

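The wrist view shows the pull at (258,232), centred between the fingertips at (203,235) and (308,235). I'll check its position by depth.

```bash
python3 - <<'E'
from h import *
W=np.load("w1.npz")["W"]
for r in range(210,256,5):
    print(r,[(lambda q:(q.round(3).tolist()))(np.r_[R2@(W[r,c,:2]-O[:2]),W[r,c,2]]) for c in (240,250,258,266,276)])
E
```

```text
210 [[-0.001, 0.123, 0.083], [-0.008, 0.125, 0.077], [-0.014, 0.126, 0.075], [-0.021, 0.125, 0.077], [-0.029, 0.128, 0.067]]
215 [[-0.003, 0.11, 0.128], [-0.009, 0.11, 0.128], [-0.014, 0.11, 0.127], [-0.019, 0.11, 0.126], [-0.025, 0.111, 0.123]]
220 [[-0.003, 0.111, 0.133], [-0.009, 0.111, 0.132], [-0.014, 0.112, 0.131], [-0.019, 0.113, 0.128], [-0.025, 0.114, 0.124]]
225 [[-0.003, 0.114, 0.134], [-0.009, 0.114, 0.134], [-0.014, 0.115, 0.131], [-0.019, 0.117, 0.126], [-0.029, 0.141, 0.067]]
230 [[-0.003, 0.117, 0.133], [-0.009, 0.119, 0.13], [-0.014, 0.12, 0.126], [-0.019, 0.121, 0.124], [-0.027, 0.132, 0.098]]
235 [[-0.002, 0.133, 0.105], [-0.009, 0.122, 0.129], [-0.014, 0.124, 0.126], [-0.019, 0.125, 0.124], [-0.027, 0.133, 0.105]]
240 [[-0.002, 0.134, 0.112], [-0.009, 0.126, 0.129], [-0.014, 0.128, 0.125], [-0.019, 0.128, 0.124], [-0.026, 0.133, 0.113]]
245 [[-0.003, 0.133, 0.12], [-0.009, 0.129, 0.129], [-0.014, 0.13, 0.127], [-0.019, 0.131, 0.124], [-0.026, 0.134, 0.119]]
250 [[-0.003, 0.133, 0.128], [-0.009, 0.132, 0.129], [-0.014, 0.133, 0.128], [-0.019, 0.135, 0.125], [-0.026, 0.137, 0.119]]
255 [[-0.003, 0.134, 0.133], [-0.009, 0.136, 0.129], [-0.014, 0.137, 0.126], [nan, nan, nan], [-0.026, 0.141, 0.119]]
```

```bash
python3 -m inch '[[[0.1,0,0.8,0,4.5],[0.1,0,1,0,4.5],[0.1,0,1,0,4.5],[0.05,0,0.8,0,4.5],[0,0,0.45,0,4],[0,0,0,0,2],[0,0,0,0,2],[0,0,0,0,2],[0,0,0,0,2],[0,0,0,0,2]]]' 10; python3 -c "
from h import *
print(tcp().round(4))"
```

```text
time: 2.15
tool_pos: [0.5614, 0.2025, 0.1214]
ee_rot: [180.0, -0.0, -87.1]
wrist_force: [-1.8, -0.7, 1.8]
opening: 0.0231
grip_force: 10.0
[-0.013   0.1133  0.1214]
```

```bash
python3 -m inch '[[[-0.08,0.55,-1.01,0,2],[-0.24,0.65,-1.19,0,2],[-0.4,0.63,-1.16,0,2],[-0.56,0.6,-1.11,0,2],[-0.71,0.57,-1.04,0,2],[-0.84,0.52,-0.96,0,2],[-0.97,0.47,-0.86,0,2],[-1.08,0.41,-0.75,0,2],[-1.17,0.35,-0.64,0,2],[-1.04,0.24,-0.43,0,2]]]' 10; python3 -m inch '[[[-1.08,0.19,-0.34,0,2],[-1.12,0.13,-0.24,0,2],[-1.14,0.08,-0.14,0,2],[-1.15,0.02,-0.04,0,2],[-1.15,-0.03,0.06,0,2],[-0.68,-0.05,0.08,0,2],[-0.68,-0.06,0.12,0,2],[-0.4,-0.04,0.09,0,2],[0,0,0,0,2],[0,0,0,0,2]]]'
python3 - <<'E'
from h import *
print(tcp().round(4))
p,d,c=cap("scene"); save(cv2.resize(p[110:245,105:290],None,fx=3,fy=3),"s2")
E
```

```text
time: 3.15
tool_pos: [0.5077, 0.2713, 0.2138]
ee_rot: [180.0, -0.1, -87.1]
wrist_force: [-3.4, -2.7, 0.3]
opening: 0.0233
grip_force: 13.1
time: 4.15
tool_pos: [0.5023, 0.3445, 0.2165]
ee_rot: [180.0, -0.0, -87.1]
wrist_force: [0.3, 0.7, 1.1]
opening: 0.0196
grip_force: 0.0
[-0.0648  0.2581  0.2165]
```

View pics/s2.png

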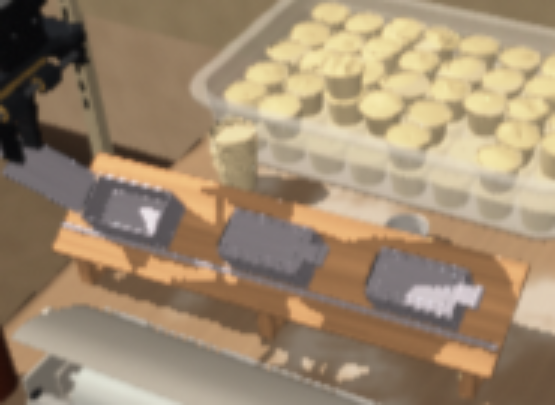

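The left tin's lid is open, from (90,185) to (10,165) in the crop, and the pull has slipped out of the fingers. I'll measure its angle.

```bash
cat >> h.py <<'E'
def lid(vc):
    """lid angle of open lid of tin with centre vc, from scene+side depth"""
    for n in("scene","side"):
        p,d,c=cap(n); W=pts(d,c)
        h,v=np.moveaxis((W[...,:2]-O[:2])@R2.T,-1,0); z=W[...,2]-O[2]
        u=h*np.cos(A)+z*np.sin(A); w=-h*np.sin(A)+z*np.cos(A)
        Y=v-(vc+.048); Z=w-.0065
        r=np.hypot(Y,Z); m=(abs(u+.010)<.024)&(r>.03)&(r<.122)&(Z>.012)
        t=np.pi-np.arctan2(Z,Y); t=t[m]
        print(n,m.sum(),np.percentile(t,[10,50,90]).round(2) if m.sum() else "")
E
python3 -c "
from h import *
lid(.182)"
```

```text
scene 344 [1.77 2.19 2.27]
side 232 [1.9  2.23 2.27]
```

```bash
python3 -m inch '[[[0,0,-2,0,4.5],[2,-0.5,-1,0,4.5],[4.5,-0.8,0,0,4.5],[4.5,-0.8,0,0,4.5],[4.5,-0.8,1,0,4.5],[4.5,-0.8,1,0,4.5],[4.5,-0.8,1.5,0,4.5],[4,-0.7,2,0,4.5],[2.5,0,2,0,4.5],[1,0,1,0,4.5]]]'
python3 - <<'E'
from h import *
W=None
print(tcp().round(4),"to go",rows(np.array([-.0135,-.0615,.120])-tcp()))
p,d,c=cap("wrist"); save(p,"w2"); W=pts(d,c)
h,v=np.moveaxis((W[...,:2]-O[:2])@R2.T,-1,0); z=W[...,2]
for r in range(190,262,6): print(r,[(h[r,k].round(3),v[r,k].round(3),z[r,k].round(3)) for k in (245,258,270)])
E
```

```text
time: 5.3
tool_pos: [0.5689, 0.0242, 0.1601]
ee_rot: [179.8, -0.0, -87.4]
wrist_force: [0.6, -0.2, -0.6]
opening: 0.0449
grip_force: 0.0
[-0.0144 -0.0652  0.1601] to go [-0.37 -0.09  4.01]
190 [(np.float64(-0.006), np.float64(-0.075), np.float64(0.079)), (np.float64(-0.016), np.float64(-0.074), np.float64(0.074)), (np.float64(-0.025), np.float64(-0.072), np.float64(0.069))]
196 [(np.float64(-0.006), np.float64(-0.071), np.float64(0.081)), (np.float64(-0.016), np.float64(-0.069), np.float64(0.074)), (np.float64(-0.025), np.float64(-0.067), np.float64(0.068))]
202 [(np.float64(-0.006), np.float64(-0.066), np.float64(0.08)), (np.float64(-0.016), np.float64(-0.064), np.float64(0.074)), (np.float64(-0.025), np.float64(-0.062), np.float64(0.068))]
208 [(np.float64(-0.006), np.float64(-0.062), np.float64(0.081)), (np.float64(-0.016), np.float64(-0.059), np.float64(0.073)), (np.float64(-0.025), np.float64(-0.058), np.float64(0.07))]
214 [(np.float64(-0.006), np.float64(-0.057), np.float64(0.08)), (np.float64(-0.016), np.float64(-0.054), np.float64(0.074)), (np.float64(-0.025), np.float64(-0.
[... 637 characters left out ...]
.float64(0.133)), (np.float64(-0.015), np.float64(-0.059), np.float64(0.129)), (np.float64(-0.024), np.float64(-0.043), np.float64(0.093))]
244 [(np.float64(-0.007), np.float64(-0.056), np.float64(0.13)), (np.float64(-0.015), np.float64(-0.054), np.float64(0.126)), (np.float64(-0.024), np.float64(-0.043), np.float64(0.103))]
250 [(np.float64(-0.007), np.float64(-0.052), np.float64(0.131)), (np.float64(-0.015), np.float64(-0.05), np.float64(0.125)), (np.float64(-0.023), np.float64(-0.044), np.float64(0.114))]
256 [(np.float64(-0.007), np.float64(-0.048), np.float64(0.13)), (np.float64(-0.015), np.float64(-0.045), np.float64(0.126)), (np.float64(-0.023), np.float64(-0.043), np.float64(0.122))]
```

```bash
python3 -m inch '[[[-0.1,0,0.8,0,4.5],[-0.1,0,1,0,4.5],[-0.1,0,1,0,4.5],[-0.05,0,0.8,0,4.5],[0,0,0.4,0,4],[0,0,0,0,2],[0,0,0,0,2],[0,0,0,0,2],[0,0,0,0,2],[0,0,0,0,2]]]' 20; python3 -c "
from h import *
print(tcp().round(4))"
```

```text
time: 6.35
tool_pos: [0.5698, 0.0312, 0.122]
ee_rot: [180.0, 0.0, -87.1]
wrist_force: [-2.1, 0.7, 2.0]
opening: 0.0218
grip_force: 20.0
[-0.0131 -0.0582  0.122 ]
```

```bash
python3 -m inch '[[[-0.08,0.55,-1.01,0,2],[-0.24,0.65,-1.19,0,2],[-0.4,0.63,-1.16,0,2],[-0.56,0.6,-1.11,0,2],[-0.71,0.57,-1.04,0,2],[-0.84,0.52,-0.96,0,2],[-0.97,0.47,-0.86,0,2],[-1.08,0.41,-0.75,0,2],[-1.17,0.35,-0.64,0,2],[-1.04,0.24,-0.43,0,2]]]' 20; python3 -m inch '[[[-1.08,0.19,-0.34,0,2],[-1.12,0.13,-0.24,0,2],[-1.14,0.08,-0.14,0,2],[-1.15,0.02,-0.04,0,2],[-1.15,-0.03,0.06,0,2],[-0.68,-0.05,0.08,0,2],[-0.68,-0.06,0.12,0,2],[-0.4,-0.04,0.09,0,2],[0,0,0,0,2],[0,0,0,0,2]]]'
python3 - <<'E'
from h import *
print(tcp().round(4))
lid(.006)
E
```

```text
time: 7.35
tool_pos: [0.5167, 0.1007, 0.2136]
ee_rot: [-179.9, 0.0, -87.1]
wrist_force: [3.0, -0.4, -5.4]
opening: 0.0222
grip_force: 20.5
time: 8.35
tool_pos: [0.5097, 0.1728, 0.2201]
ee_rot: [180.0, -0.1, -87.1]
wrist_force: [-7.6, -3.1, 14.3]
opening: 0.0202
grip_force: 14.4
[-0.066   0.0862  0.2201]
scene 194 [1.77 2.   2.56]
side 382 [1.93 2.14 2.62]
```

```bash
python3 -m inch '[[[0,0,0,0,4.5],[0,0,0,0,4.5],[0,0,0,0,4.5],[0,0,-1,0,4.5],[0,0,-1.5,0,4.5],[0,0,-1.5,0,4.5],[0,0,-1,0,4.5],[0,0,0,0,4.5],[0,0,0,0,4.5],[0,0,0,0,4.5]]]' 
python3 - <<'E'
from h import *
print(tcp().round(4))
lid(.006);lid(.182)
p,d,c=cap("side"); save(cv2.resize(p[130:310,180:330],None,fx=3,fy=3),"d3")
E
```

```text
time: 9.45
tool_pos: [0.5102, 0.1732, 0.2664]
ee_rot: [179.9, -0.0, -87.1]
wrist_force: [0.8, 0.3, 0.3]
opening: 0.045
grip_force: 0.0
[-0.0656  0.0866  0.2664]
scene 258 [2.03 2.22 2.68]
side 418 [2.04 2.23 2.68]
scene 341 [2.15 2.21 2.27]
side 182 [2.21 2.24 2.29]
```

View pics/d3.png

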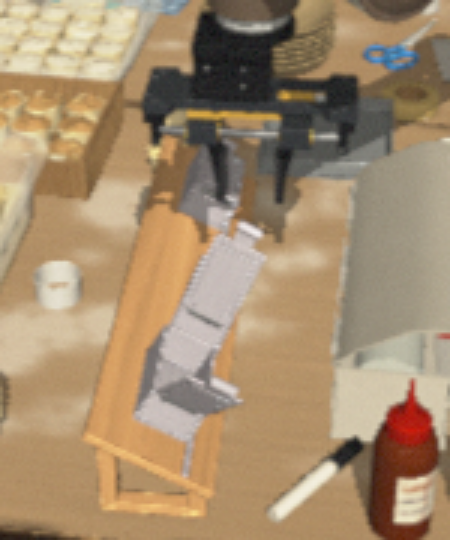

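The side view shows both opened lids, at (205,400) and (225,270), lying at about 2.2 on their stops, so those two tins are sound. The third tin, at (215,180), should be the stiff one.

```bash
python3 -m inch '[[[2,-0.5,0,0,4.5],[4.5,-0.8,0,0,4.5],[4.5,-0.8,1,0,4.5],[4.5,-0.8,1.5,0,4.5],[4.5,-0.8,1.5,0,4.5],[4.5,-0.8,1.5,0,4.5],[4,-0.7,1.5,0,4.5],[2.5,0,1.5,0,4.5],[1.2,0,1.5,0,4.5],[0,0,0.6,0,4.5]]]'
python3 - <<'E'
from h import *
print(tcp().round(4),"to go",rows(np.array([-.0135,-.235,.120])-tcp()))
p,d,c=cap("wrist"); W=pts(d,c)
h,v=np.moveaxis((W[...,:2]-O[:2])@R2.T,-1,0); z=W[...,2]
m=(z>.115)&(h>-.03)&(h<.003)&(v<-.2)&(np.arange(384)[:,None]<262)
print("front",np.percentile(v[m],[1,5]),"hrange of bar",np.percentile(h[m&(v<-.231)],[2,98]))
for r in range(200,262,6): print(r,[(h[r,k].round(3),v[r,k].round(3),z[r,k].round(3)) for k in (245,258,270)])
E
```

```text
time: 10.7
tool_pos: [0.5775, -0.1473, 0.1591]
ee_rot: [179.8, 0.0, -87.3]
wrist_force: [-0.7, 1.2, 0.2]
opening: 0.0455
grip_force: 0.0
[-0.0143 -0.2368  0.1591] to go [-0.18 -0.08  3.91]
front [-0.27136584 -0.2708682 ] hrange of bar [-0.0253126  -0.00074413]
200 [(np.float64(-0.006), np.float64(-0.24), np.float64(0.08)), (np.float64(-0.016), np.float64(-0.238), np.float64(0.076)), (np.float64(-0.025), np.float64(-0.236), np.float64(0.07))]
206 [(np.float64(-0.006), np.float64(-0.235), np.float64(0.079)), (np.float64(-0.016), np.float64(-0.233), np.float64(0.074)), (np.float64(-0.025), np.float64(-0.231), np.float64(0.068))]
212 [(np.float64(-0.006), np.float64(-0.23), np.float64(0.08)), (np.float64(-0.016), np.float64(-0.228), np.float64(0.073)), (np.float64(-0.025), np.float64(-0.226), np.float64(0.069))]
218 [(np.float64(-0.006), np.float64(-0.225), np.float64(0.08)), (np.float64(-0.016), np.float64(-0.223), np.float64(0.074)), (np.float64(-0.023), np.float64(-0.242), np.float64(0.122))]
224 [(np.float64(-0.008), np.float64(-0.241), np.float64(0.131)), (np.float64(-0.015), np.flo
[... 519 characters left out ...]
float64(0.13)), (np.float64(-0.015), np.float64(-0.227), np.float64(0.125)), (np.float64(-0.024), np.float64(-0.218), np.float64(0.106))]
248 [(np.float64(-0.007), np.float64(-0.226), np.float64(0.131)), (np.float64(-0.015), np.float64(-0.223), np.float64(0.126)), (np.float64(-0.023), np.float64(-0.218), np.float64(0.116))]
254 [(np.float64(-0.007), np.float64(-0.222), np.float64(0.131)), (np.float64(-0.015), np.float64(-0.219), np.float64(0.126)), (np.float64(-0.023), np.float64(-0.217), np.float64(0.122))]
260 [(np.float64(-0.007), np.float64(-0.217), np.float64(0.13)), (np.float64(-0.015), np.float64(-0.215), np.float64(0.126)), (np.float64(-0.023), np.float64(-0.213), np.float64(0.122))]
```

```bash
python3 -m inch '[[[0.1,0,0.8,0,4.5],[0.1,0,1,0,4.5],[0.1,0,1,0,4.5],[0,0,0.8,0,4.5],[0,0,0.4,0,4],[0,0,0,0,2],[0,0,0,0,2],[0,0,0,0,2],[0,0,0,0,2],[0,0,0,0,2]]]' 15; python3 -c "
from h import *
print(tcp().round(4))"
```

```text
time: 11.75
tool_pos: [0.5786, -0.1487, 0.1216]
ee_rot: [180.0, -0.0, -87.1]
wrist_force: [-1.3, -0.3, 1.6]
opening: 0.0226
grip_force: 15.0
[-0.0133 -0.2384  0.1216]
```

```bash
python3 -m inch '[[[-0.08,0.55,-1.01,0,2],[-0.24,0.65,-1.19,0,2],[-0.4,0.63,-1.16,0,2],[-0.56,0.6,-1.11,0,2],[-0.71,0.57,-1.04,0,2],[-0.84,0.52,-0.96,0,2],[-0.97,0.47,-0.86,0,2],[-1.08,0.41,-0.75,0,2],[-1.17,0.35,-0.64,0,2],[-1.04,0.24,-0.43,0,2]]]' 15; python3 -m inch '[[[-1.08,0.19,-0.34,0,2],[-1.12,0.13,-0.24,0,2],[-1.14,0.08,-0.14,0,2],[-1.15,0.02,-0.04,0,2],[-1.15,-0.03,0.06,0,2],[-0.68,-0.05,0.08,0,2],[0,0,0,0,2],[0,0,0,0,3.5],[0,0,0,0,3.5],[0,0,0,0,3.5]]]'
python3 - <<'E'
from h import *
print(tcp().round(4))
lid(-.17)
E
```

```text
time: 12.75
tool_pos: [0.5248, -0.0799, 0.214]
ee_rot: [180.0, -0.1, -87.1]
wrist_force: [-3.4, -3.6, 0.4]
opening: 0.0232
grip_force: 18.5
time: 13.75
tool_pos: [0.5189, -0.0177, 0.2189]
ee_rot: [-180.0, -0.0, -87.2]
wrist_force: [-0.4, 0.6, 0.1]
opening: 0.0327
grip_force: 0.0
[-0.0664 -0.1045  0.2189]
scene 245 [1.69 2.21 2.28]
side 185 [1.83 2.25 2.31]
```

```bash
python3 -m inch '[[[0,0,-1,0,4.5],[0,0,-1.5,0,4.5],[0,0,-1.5,0,4.5],[0,0,-1.5,0,4.5],[0,0,-1.5,0,4.5],[0,0,-1,0,4.5],[0,0,0,0,4.5],[0,0,0,0,4.5],[0,0,0,0,4.5],[0,0,0,0,4.5]]]' 
python3 - <<'E'
from h import *
print(tcp().round(4))
for n in("scene","side"):
    p,d,c=cap(n); W=pts(d,c)
    if n=="side": save(cv2.resize(p[130:310,180:330],None,fx=3,fy=3),"d4")
    h,v=np.moveaxis((W[...,:2]-O[:2])@R2.T,-1,0); z=W[...,2]-O[2]
    u=h*np.cos(A)+z*np.sin(A); w=-h*np.sin(A)+z*np.cos(A)
    for vc in(.182,.005,-.17):
        Y=v-(vc+.048); Z=w-.0065; r=np.hypot(Y,Z); m=(abs(u+.010)<.024)&(r>.05)&(r<.125)&(Z>.02)
        t=np.pi-np.arctan2(Z,Y); H=np.histogram(t[m],np.arange(1.2,2.8,.1)); print(n,vc,H[0], "rmax",r[m].max().round(3),"u",np.median(u[m]).round(3))
E
```

```text
time: 14.85
tool_pos: [0.5185, -0.0175, 0.2981]
ee_rot: [179.9, -0.0, -87.1]
wrist_force: [-0.5, 0.5, -0.6]
opening: 0.045
grip_force: 0.0
[-0.0668 -0.1042  0.2981]
scene 0.182 [  0   0   0   0   0   0   0   0   1 112 148   2   0   0   0] rmax 0.122 u -0.011
scene 0.005 [ 0  0  0  0  0  0  0  5 63 54 36 28 18 20 14] rmax 0.124 u -0.011
scene -0.17 [  0   0   0   0   0   0   0   0   0  62 207   4   0   0   0] rmax 0.124 u -0.011
side 0.182 [  0   0   0   0   0   0   0   0   0  12 134   0   0   0   0] rmax 0.124 u -0.011
side 0.005 [ 0  0  0  0  0  0  0  8 87 86 63 45 36 28 26] rmax 0.123 u -0.011
side -0.17 [  0   0   0   0   0   0   0   0   0   0 121   6   0   0   0] rmax 0.124 u -0.012
```

View pics/d4.png

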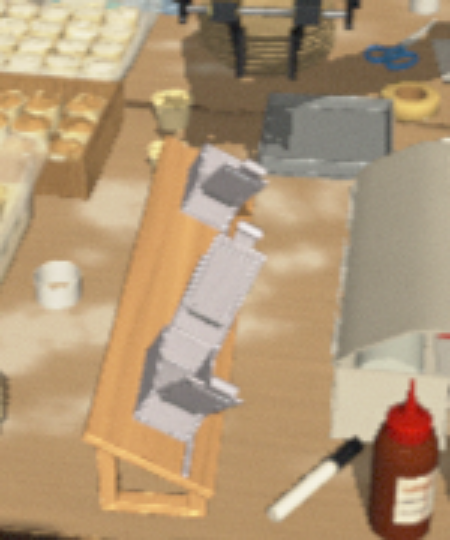

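The side view shows lids 1 (205,390) and 3 (235,185) open. The middle tin looks wrong: the surface at (225,270) with its pull at (250,235) suggests it has shifted. I'll map it.

```bash
python3 - <<'E'
from h import *
for n in("scene","side"):
    p,d,c=cap(n); W=pts(d,c); S=cv2.cvtColor(p,cv2.COLOR_RGB2HSV)[...,1]
    h,v=np.moveaxis((W[...,:2]-O[:2])@R2.T,-1,0); z=W[...,2]-O[2]
    u=h*np.cos(A)+z*np.sin(A); w=-h*np.sin(A)+z*np.cos(A)
    m=(S<80)&(abs(u)<.1)&(w>-.03)&(w<.16)&(v>-.09)&(v<.13)
    print(n,m.sum())
    for v0 in np.arange(-.09,.13,.01):
        k=m&(v>=v0)&(v<v0+.01)
        if k.sum()>5: print(round(v0,2),k.sum(),"u",np.percentile(u[k],[5,50,95]).round(3),"w",np.percentile(w[k],[5,50,95]).round(3))
    if n=="scene": save(cv2.resize(p[130:240,110:290],None,fx=4,fy=4),"s5")
E
```

```text
scene 1161
-0.09 78 u [-0.035 -0.013  0.009] w [0.045 0.054 0.062]
-0.08 78 u [-0.036 -0.012  0.009] w [0.061 0.068 0.076]
-0.07 74 u [-0.036 -0.013  0.012] w [0.073 0.081 0.087]
-0.06 39 u [-0.024 -0.013 -0.004] w [0.071 0.095 0.105]
-0.05 9 u [-0.034 -0.014 -0.001] w [0.022 0.101 0.103]
-0.0 108 u [-0.06  -0.038 -0.014] w [-0.026 -0.006  0.012]
0.01 25 u [-0.063 -0.052 -0.006] w [-0.019  0.002  0.012]
0.02 29 u [-0.062 -0.032 -0.005] w [-0.028 -0.004  0.015]
0.03 43 u [-0.06  -0.035 -0.003] w [-0.028 -0.023  0.013]
0.04 48 u [-0.059 -0.028 -0.002] w [-0.029 -0.021  0.008]
0.05 48 u [-0.057 -0.027 -0.001] w [-0.029 -0.024  0.01 ]
0.06 40 u [-0.056 -0.031  0.   ] w [-0.029 -0.022  0.013]
0.07 37 u [-0.054 -0.028  0.003] w [-0.029 -0.019  0.015]
0.08 43 u [-0.052 -0.029  0.004] w [-0.029 -0.022  0.013]
0.09 205 u [-0.048 -0.009  0.008] w [-0.027  0.009  0.095]
0.1 248 u [-0.039 -0.019  0.002] w [0.013 0.075 0.126]
side 836
-0.09 36 u [-0.036 -0.014  0.01 ] w [0.044 0.05  0.056]
-0.08 31 u [-0.034 -0.012  0.009] w [0.058 0.063 0.068]
-0.07 43 u [-0.036 -0.012  0.01 ] w [0.072 0.077 0.084]
-0.06 17 u [-0.026 -0.016 -0.004] w [0.084 0.091 0.104]
-0.05 15 u [-0.024 -0.012 -0.003] w [0.097 0.1   0.104]
0.09 171 u [-0.041 -0.005  0.01 ] w [-0.018  0.006  0.099]
0.1 504 u [-0.042 -0.018  0.004] w [-0.002  0.062  0.12 ]
0.11 9 u [-0.036 -0.03  -0.016] w [0.072 0.095 0.131]
```

View pics/s5.png

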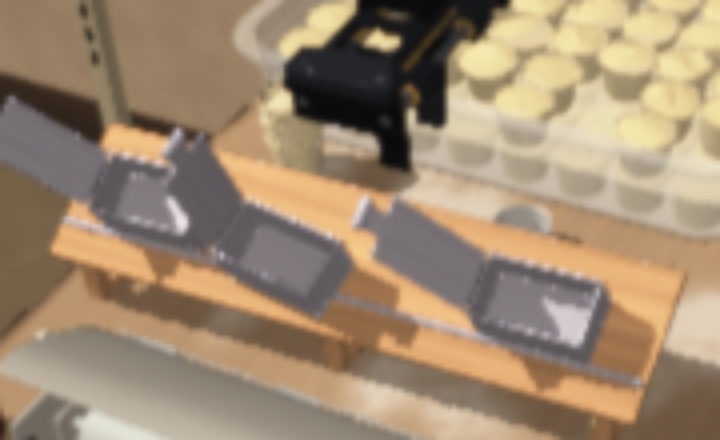

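The scene view shows that the middle tin has been dragged towards +y and turned in yaw. Its lid is standing at (205,190), about upright, so the middle tin is the stiff one. I'll look at it from above with the wrist camera.

```bash
python3 -m inch '[[[-1.5,0,-0.5,0,4.5],[-3,0,-0.5,0,4.5],[-3,-0.5,0,0,4.5],[-3,-0.5,0,0,4.5],[-3,-0.5,0,0,4.5],[-3,-0.5,0,0,4.5],[-3,-0.5,0,0,4.5],[-2.5,0,0,0,4.5],[-1,0,0,0,4.5],[0,0,0,0,4.5]]]' 
python3 - <<'E'
from h import *
print(tcp().round(4))
p,d,c=cap("wrist"); W=pts(d,c); np.savez("w6.npz",p=p,W=W)
print(np.array(c["extrinsics"])[:3,3])
v3=W.copy()
h,v=np.moveaxis((W[...,:2]-O[:2])@R2.T,-1,0); z=W[...,2]-O[2]
u=h*np.cos(A)+z*np.sin(A); w=-h*np.sin(A)+z*np.cos(A)
# elevation map w over (u,v): colour-code plus picture side by side
img=np.zeros((240,520,3),np.uint8); wm=np.full((120,260),-9.)
ui=((.09-u)*600).round(); vi=((.17-v)*1000).round()
ok=np.isfinite(w)
I=((.08-u[ok])*700).astype(int); J=((.16-v[ok])*900).astype(int); g=(I>=0)&(I<120)&(J>=0)&(J<260)
np.maximum.at(wm,(I[g],J[g]),w[ok][g])
cm=cv2.applyColorMap(np.clip((wm+.06)/.2*255,0,255).astype(np.uint8),cv2.COLORMAP_JET)
out=np.vstack([cv2.resize(cm[...,::-1],(520,240),interpolation=0),cv2.resize(p,(440,330))[:, :].copy() if 0 else cv2.copyMakeBorder(cv2.resize(p,(440,330)),0,0,40,40,0)])
save(out,"w6")
for uu in np.arange(-.07,.04,.01):
    print("u%+.2f"%uu,[ (lambda q: int(round(np.median(q)*1000)) if len(q)>2 else None)(w[(abs(u-uu)<.003)&(abs(v-vv)<.004)]) for vv in np.arange(-.03,.15,.01)])
E
```

```text
time: 16.05
tool_pos: [0.532, 0.2151, 0.3088]
ee_rot: [180.0, -0.0, -87.0]
wrist_force: [0.5, -1.0, 0.5]
opening: 0.0451
grip_force: 0.0
[-0.0417  0.1273  0.3088]
[0.53642549 0.13734277 0.45910139]
u-0.07 [-33, -33, -33, -33, None, None, None, None, None, None, None, None, None, None, None, None, None, -33]
u-0.06 [-33, -33, -33, None, -6, -10, -18, -22, None, None, None, None, None, None, None, None, -32, -33]
u-0.05 [-33, -33, -33, None, -12, -24, -24, -24, 3, -1, -5, -6, -15, -19, None, None, -33, -32]
u-0.04 [-29, -29, -29, 13, -24, -25, -25, -25, -25, -25, -25, -25, -25, 14, None, -32, -29, None]
u-0.03 [-33, -33, -33, 13, -26, -26, -26, -26, -26, -26, -26, -26, -26, 60, None, -32, -21, None]
u-0.02 [-33, -33, -33, 6, -27, -27, -27, -27, -27, -27, -27, -27, -27, 64, -33, -33, -21, None]
u-0.01 [-33, -33, -33, -18, -28, -33, None, None, None, None, None, -28, -12, 92, -32, -33, -21, None]
u+0.00 [-33, -33, -33, -33, -33, -33, -4, -8, -14, -15, -24, -30, 9, 106, -33, -33, -23, None]
u+0.01 [-33, -33, -33, -33, -33, -33, -33, -33, -32, -33, -33, -33, -32, 87, -33, -32, -23, 9]
u+0.02 [-33, -33, -33, -33, -33, -33, -33, -33, -33, -33, -33, -33, -33, -32, -32, -32, -32, -14]
u+0.03 [-33, -33, -33, -33, -33, -33, -33, -33, -33, -33, -33, -33, 280, 283, -33, 190, -32, -33]
u+0.04 [-33, -33, -33, -33, -33, -33, -34, -33, -33, -33, -33, -34, 269, -33, -33, 208, -33, -33]
```

View pics/w6.png

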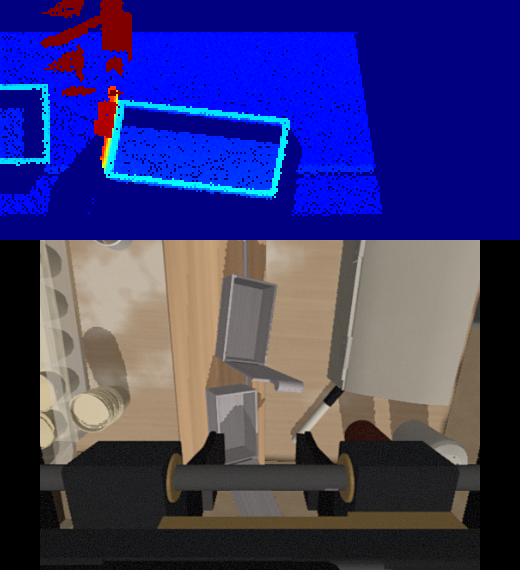

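The height map shows the middle tin's rim as a turned rectangle from (108,178) to (290,120), riding on the lip. Its lid stands at (110,120), about upright. I'll fit the pose to get its displacement.

```bash
cat > fit.py <<'E'
from h import *
def uvw(W):
    h,v=np.moveaxis((W[...,:2]-O[:2])@R2.T,-1,0); z=W[...,2]-O[2]
    return h*np.cos(A)+z*np.sin(A), v, -h*np.sin(A)+z*np.cos(A)
def fit(W,vlo=-.11,vhi=.125):
    u,v,w=uvw(W); m=(w>.000)&(w<.022)&(v>vlo)&(v<vhi)&(u>-.09)&(u<.05)
    mm=cv2.morphologyEx(m.astype(np.uint8),cv2.MORPH_CLOSE,np.ones((3,3)))
    k,l,st,ce=cv2.connectedComponentsWithStats(mm); i=1+np.argmax(st[1:,4]); m&=(l==i)
    r=cv2.minAreaRect((np.c_[u[m],v[m]]*1000).astype(np.float32)); 
    P=np.c_[u[m],v[m],np.ones(m.sum())]; q=np.linalg.lstsq(P,w[m],rcond=None)[0]
    print("rect mm",r,"plane",q.round(3),"corners",cv2.boxPoints(r).round(0).tolist())
    # underside origin
    n=np.array([-q[0],-q[1],1]); n/=np.linalg.norm(n); c=np.array([r[0][0]/1000,r[0][1]/1000,0]); c[2]=P[0,2]*q[2]+q[0]*c[0]+q[1]*c[1]
    o=c-.042*n; print("origin uvw",o.round(4),"dist",np.linalg.norm(o-[-.0105,.0045,-.0335]).round(4)," hvz",hz(*o).round(4))
if __name__=="__main__":
    W=np.load("w6.npz")["W"]; fit(W)
    u,v,w=uvw(W); m=(w>.03)&(w<.13)&(v>.07)&(v<.13)&(u<.02)&(u>-.08)
    print("lid w,v:",[(k,np.median(v[m&(abs(w-k)<.006)]).round(4),np.median(u[m&(abs(w-k)<.006)]).round(4)) for k in (.04,.06,.08,.1,.11)])
    print("ring tin1 front wall"); mm=(w>0)&(w<.02)&(v>.125)&(v<.15)&(abs(u+.01)<.02); print(np.percentile(v[mm],2))
E
python3 fit.py
```

```text
rect mm ((-25.707656860351562, 51.30694580078125), (98.8001708984375, 56.1968994140625), 81.6417236328125) plane [-0.044  0.015  0.008] corners [[-61.0, 7.0], [-5.0, -2.0], [9.0, 96.0], [-46.0, 104.0]]
origin uvw [-0.0276  0.0519 -0.0324] dist 0.0504  hvz [-0.0087  0.0519  0.0784]
lid w,v: [(0.04, np.float64(0.0975), np.float64(-0.0098)), (0.06, np.float64(0.0979), np.float64(-0.0075)), (0.08, np.float64(0.0987), np.float64(-0.0065)), (0.1, np.float64(0.0988), np.float64(0.0036)), (0.11, np.float64(0.0992), np.float64(0.0033))]
ring tin1 front wall
0.13276897166101836
```

```bash
python3 -m inch '[[[2.5,-0.3,0,0,0],[2.5,-0.3,0,0,0],[2.5,-0.3,0,0,0],[2,-0.3,0,0,0],[0.6,-0.1,2,0,0],[0,0,2.5,0,0],[0,0,2.5,0,0],[0,0,2.5,0,0],[0,0,2,0,0],[0,0,1,0,0]]]' 10
python3 -c "
from h import *
print(tcp().round(4),'to go',rows(np.array([-.0288,.0265,.1126])-tcp()))"
```

```text
time: 17.1
tool_pos: [0.5493, 0.1118, 0.1824]
ee_rot: [179.8, -0.1, -87.2]
wrist_force: [-0.2, 0.7, 0.8]
opening: 0.0006
grip_force: 0.0
[-0.0296  0.0233  0.1824] to go [-0.32 -0.08  6.98]
```

```bash
python3 -m inch '[[[0,0,1.5,0,0],[0,0,2,0,0],[0,0,2,0,0],[0,0,1,0,0],[0,0,0.5,0,0],[0.5,0,0,0,0],[0.5,0,0,0,0],[0.5,0,0,0,0],[0.5,0,0,0,0],[0.5,0,0,0,0]]]'
python3 -m inch '[[[0.5,0,0,0,0],[0.5,0,0,0,0],[0.5,0,0,0,0],[0.5,-0.3,-0.16,0,0],[0.5,-0.3,-0.16,0,0],[0,-0.3,-0.16,0,0],[0,-0.3,-0.16,0,0],[0,-0.3,-0.16,0,0],[0,0,0,0,0],[0,0,0,0,0]]]'
python3 - <<'E'
from h import *
from fit import *
print(tcp().round(4))
for n in("scene","side"):
    p,d,c=cap(n); fit(pts(d,c),-.11,.1)
E
```

```text
time: 18.1
tool_pos: [0.5515, 0.0883, 0.1143]
ee_rot: [-180.0, 0.0, -87.1]
wrist_force: [-0.3, 3.0, -0.2]
opening: 0.0004
grip_force: 1.9
time: 19.1
tool_pos: [0.5666, 0.0636, 0.1212]
ee_rot: [179.8, -0.1, -87.1]
wrist_force: [-4.9, -0.0, -2.0]
opening: 0.0006
grip_force: 3.0
[-0.0147 -0.0257  0.1212]
rect mm ((-39.539581298828125, -3.862537384033203), (57.63047409057617, 97.70397186279297), 26.2647647857666) plane [0.016 0.047 0.012] corners [[-87.0, 27.0], [-44.0, -60.0], [8.0, -35.0], [-35.0, 53.0]]
origin uvw [-0.0389 -0.0019 -0.0307] dist 0.0292  hvz [-0.0194 -0.0019  0.0744]
rect mm ((-37.717124938964844, 0.02142333984375), (64.03773498535156, 103.98936462402344), 28.263729095458984) plane [-0.01   0.009  0.009] corners [[-91.0, 31.0], [-41.0, -61.0], [15.0, -31.0], [-34.0, 61.0]]
origin uvw [-0.0381  0.0004 -0.0326] dist 0.028  hvz [-0.0178  0.0004  0.0731]
```

```bash
python3 -m inch '[[[-0.2,0.4,0,0,0],[-0.6,0.3,0.2,0,0],[-0.8,0.35,0.2,0,0],[-0.8,0.35,0.2,0,0],[-0.8,0.35,0.2,0,0],[-0.7,0.2,0.2,0,0],[0,-0.2,-0.1,0,0],[0,-0.3,-0.17,0,0],[0,-0.3,-0.17,0,0],[0,-0.3,-0.17,0,0]]]'
python3 -m inch '[[[0,-0.3,-0.17,0,0],[0,-0.3,-0.17,0,0],[0,-0.3,-0.17,0,0],[0,-0.3,-0.17,0,0],[0,-0.3,-0.17,0,0],[0,-0.3,-0.17,0,0],[0,-0.3,-0.17,0,0],[0,-0.2,-0.1,0,0],[0,0,0,0,0],[0,0,0,0,0]]]'
python3 - <<'E'
from h import *
from fit import *
print(tcp().round(4))
for n in("scene","side"):
    p,d,c=cap(n); W=pts(d,c); fit(W,-.11,.1)
u,v,w=uvw(W)
E
```

```text
time: 20.2
tool_pos: [0.5556, 0.1041, 0.1169]
ee_rot: [179.8, 0.1, -87.1]
wrist_force: [-3.2, 1.6, -2.7]
opening: 0.0005
grip_force: 2.4
time: 21.2
tool_pos: [0.5801, 0.1034, 0.1309]
ee_rot: [180.0, -0.0, -87.1]
wrist_force: [-5.3, -1.7, -2.5]
opening: 0.0009
grip_force: 2.5
[0.0008 0.0134 0.1309]
rect mm ((-30.222732543945312, 13.442611694335938), (45.60818099975586, 101.44647216796875), 5.831695556640625) plane [0.389 0.061 0.026] corners [[-58.0, 62.0], [-48.0, -39.0], [-2.0, -35.0], [-13.0, 66.0]]
origin uvw [-0.015   0.0158 -0.0244] dist 0.0152  hvz [-0.0015  0.0158  0.0914]
rect mm ((-22.810192108154297, 64.9354476928711), (70.34788513183594, 10.859077453613281), 16.178081512451172) plane [-0.18   0.816 -0.047] corners [[-58.0, 60.0], [-55.0, 50.0], [12.0, 70.0], [9.0, 80.0]]
origin uvw [-0.0286  0.0912 -0.0219] dist 0.0894  hvz [-0.0146  0.0912  0.0871]
```

```bash
python3 -m inch '[[[0,0.3,0.1,0,0],[0,0.4,0.1,0,0],[0,0.3,0,0,0],[0,0,-0.5,0,0],[0,0,-1,0,0],[0,0,-2,0,0],[0,0,-3,0,0],[0,0,-3,0,0],[0,0,-3,0,0],[0,0,-1,0,0]]]'
python3 - <<'E'
from h import *
from fit import *
print(tcp().round(4))
for n in("scene","side"):
    p,d,c=cap(n); W=pts(d,c); fit(W,-.11,.1)
    u,v,w=uvw(W); m=(w>.03)&(w<.125)&(v>-.02)&(v<.15)&(u<.04)&(u>-.08)
    print("lid:",[(k,np.percentile(v[m&(abs(w-k)<.004)],[10,50,90]).round(3),(m&(abs(w-k)<.004)).sum(),np.percentile(u[m&(abs(w-k)<.004)],[10,90]).round(3)) for k in (.04,.06,.08,.1,.11)])
E
```

```text
time: 22.3
tool_pos: [0.5746, 0.1045, 0.2708]
ee_rot: [-179.1, 0.2, -87.1]
wrist_force: [0.7, 1.4, 0.9]
opening: 0.0007
grip_force: 0.0
[-0.0047  0.0147  0.2708]
rect mm ((-80.02216339111328, 13.656658172607422), (18.765840530395508, 102.68291473388672), 0.1524118185043335) plane [-0.025  0.032  0.004] corners [[-90.0, 65.0], [-89.0, -38.0], [-71.0, -38.0], [-71.0, 65.0]]
origin uvw [-0.0811  0.015  -0.0353] dist 0.0714  hvz [-0.0542  0.015   0.0502]Traceback (most recent call last):
  File "<stdin>", line 7, in <module>
    return _quantile_unchecked(
        a, q, axis, out, overwrite_input, method, keepdims, weights)
    return _ureduce(a,
                    func=_quantile_ureduce_func,
    ...<5 lines>...
                    overwrite_input=overwrite_input,
                    method=method)
    r = func(a, **kwargs)
    result = _quantile(arr,
                       quantiles=q,
    ...<2 lines>...
                       out=out,
                       weights=wgt)
    slices_having_nans = np.isnan(arr[-1, ...])
                                  ~~~^^^^^^^^^
IndexError: index -1 is out of bounds for axis 0 with size 0
```

```bash
cat > hmap.py <<'E'
from h import *
import sys
def hm(names=("scene","side","wrist"),h0=-.16,h1=.08,v0=-.08,v1=.14,zmax=.235,st=.01):
    n=int(round((h1-h0)/st)); m=int(round((v1-v0)/st)); M=np.full((n,m),-1.)
    for nm in names:
        p,d,c=cap(nm); W=pts(d,c); 
        h,v=np.moveaxis((W[...,:2]-O[:2])@R2.T,-1,0); z=W[...,2]
        ok=np.isfinite(z)&(z<zmax)&(z>-.02)
        i=np.floor((h[ok]-h0)/st).astype(int); j=np.floor((v[ok]-v0)/st).astype(int); g=(i>=0)&(i<n)&(j>=0)&(j<m)
        np.maximum.at(M,(i[g],j[g]),z[ok][g])
    print("v mm:   "," ".join("%4d"%(1000*(v0+st*(j+.5))) for j in range(m)))
    for i in range(n)[::-1]: print("h%+5d: "%(1000*(h0+st*(i+.5)))," ".join("%4d"%(1000*x) if x>-.9 else "   ." for x in M[i]))
if __name__=="__main__": hm()
E
python3 hmap.py
```

```text
v mm:     -75  -65  -55  -45  -35  -25  -15   -5    5   15   24   35   45   55   64   75   85   95  105  115  125  135
h  +75:     .    .    .    .    .    .    .    .    .    .    .    .    .    .    .    .    .    .    .    .    .    .
h  +65:   119  118  119  118  118  118  119  118  119  119  118  118  118  119  119  117  118  116  117  116  116  117
h  +54:   117  116  116  116  116  117  116  116  117  116  116  116  116  117  115  116  116  116  114  113  114  113
h  +45:   111  110  111  111  111  110  110  111  110  111  110  111  111  111  113  110  107  108  108  111  108  110
h  +35:   106  105  105  105  107  105  105  106  105  106  107  105  105  108  105  104  103  107  105  104  103  103
h  +24:    99   99  100  100  101  100  100  100   99  100   99  100  100   99  100   99  100   97  102   99   98  118
h  +15:    94   94   95   94   95   94   94   94   95   95   94   95   94   96   94   94   94   94   96   92   92  135
h   +5:    89   88   88   88   88   89   89   90   88   90   89   88   89   88   89   85   88   88   86   87   85  136
h   -5:    84   84   84   84 
[... 1174 characters left out ...]
    3    2   69   69   65   63   62   59   57   55   51   61   92  121  127    0    2    3    3    2    0
h -115:     4    2    3    .    .   64   64   63   62   61   62   60   62   90  130  139    4    2    3    4    1    2
h -125:     5    3    4    3    3    3    2    1    1    2    1    0    1   89  131  157  155    2    1    4    2    0
h -135:     4    3    3    3    3    4    3    3    3    3    3    4    2   89  130  159  158    0    0    2    1    0
h -145:     3    3    3    3    3    3    3    3    3    3   98    3    3  102  128  157  156  102  102  102  102    1
h -155:   103  105  106  105  105  105  105  106  107  106  107  106  107  107  128  172  170  172  106  106  105  106
```

```bash
cat > sup.py <<'E'
from h import *
from hmap import hm
hm(("scene","side"),h0=-.16,h1=-.03,v0=-.08,v1=.1,zmax=.235)
p,d,c=cap("wrist"); W=pts(d,c)
h,v=np.moveaxis((W[...,:2]-O[:2])@R2.T,-1,0); z=W[...,2]
for vv in (-.02,.01,.04):
    m=(abs(v-vv)<.003)&(h<-.03)&(h>-.16)
    i=np.argsort(h[m]); print(vv,[(int(a*1000),int(b*1000)) for a,b in zip(h[m][i][::3],z[m][i][::3])][:60])
E
python3 sup.py
```

```text
v mm:     -75  -65  -55  -45  -35  -25  -15   -5    5   15   24   35   45   55   64   75   85   95
h  -35:   186  201   69   66   66   69   67   64   67   66   68   64   67   67   64   66   67   69
h  -45:   183  197  209   61   63   66   60   64   59   63   59   60   58   62   61   60   61   61
h  -55:   182  195  212  209   81   80   77   77   77   70   68   70   63   62   60    1    1    3
h  -65:   171  183  206  205   95   92   94   91   88   87   85   84   82   80   72    2    3    1
h  -75:     2  176    4  198   88   40   95   90   91   90   91   90   89   87   86    2    1    1
h  -85:     .    .    .   45   84   34   35   38   40   35   35   37   34   84   99    0    1    1
h  -95:     .    .    .   64   76   39   39   38   32    .    0   22   35   81  115  110    2    1
h -105:     .    .    .   72   66   56   61   53   45   48    2   36   46   79  120  129    0    0
h -115:     .    .    .    .   65   62   63   58   62   58   60   55    2   81  120  139    0    2
h -125:     .    .    .    .    .   -1    0    1    1    2    0    2    0   79  131  156  151    2
h -135:    
[... 1781 characters left out ...]
59, 108), (-159, 107), (-159, 105), (-158, 105), (-158, 105), (-157, 104), (-157, 100), (-157, 96), (-157, 104), (-157, 101), (-157, 99), (-156, 104), (-156, 97), (-156, 97), (-156, 99), (-155, 1), (-155, 53), (-155, 2), (-155, 88), (-155, 80), (-155, 83), (-155, 88), (-155, 48), (-155, 32), (-155, 75), (-155, 83), (-155, 35), (-155, 70), (-155, 10), (-155, 22), (-155, 22), (-155, 55), (-155, 32), (-155, 45), (-155, 53), (-155, 89), (-155, 32), (-155, 76), (-155, 25), (-155, 68), (-155, 86), (-155, 83), (-155, 45), (-155, 84), (-155, 53), (-155, 15), (-155, 89), (-154, 36), (-154, 58), (-154, 20), (-154, 70), (-154, 67), (-154, 37), (-154, 34), (-154, 73), (-154, 16), (-154, 40), (-154, 40)]
```

```bash
python3 -m inch '[[[0.3,1.2,0.5,0,3.5],[0.3,1.2,1,0,3.5],[0.3,1.2,2,0,3.5],[0.3,1.2,2,0,3.5],[0.2,0.8,2,0,3.5],[0,0,2,0,3.5],[0,0,1.5,0,3.5],[0,0,1,0,3.5],[0,0,0.5,0,3.5],[0,0,0,0,3.5]]]' 60
python3 - <<'E'
from h import *
from hmap import hm
print(tcp().round(4),'to go',rows(np.array([-.062,.0,.096])-tcp()))
hm(("side",),h0=-.13,h1=-.03,v0=-.06,v1=.1,zmax=.11)
E
```

```text
time: 23.65
tool_pos: [0.5149, 0.0864, 0.1382]
ee_rot: [179.9, -0.0, -87.1]
wrist_force: [0.2, -0.5, 0.9]
opening: 0.0348
grip_force: 0.0
[-0.0652 -0.0003  0.1382] to go [-0.03 -0.32  4.22]
v mm:     -55  -45  -34  -24  -15   -4    5   15   25   35   45   55   65   75   84   95
h  -35:    65   61   64   64   61   66   66   63   63   64   65   63   66   65   65   63
h  -45:    58   59   64   59   66   61   68   58   57   60   61   57   59   58   59   59
h  -55:     .    .   80   78   79   75   76   71   67   68   64   62   59    3    1    2
h  -65:     .    .   90   92   90   92   89   89   83   81   76   80   72    0    1    1
h  -75:     .   56   86   55   41   91   87   88   88   88   90   89   89    0    2    0
h  -85:     .   35   83   35   38    .    .   -3    0    1    1   83   97    3    1    1
h  -95:     .   72   71   42    .    .    .    .    0    1   57   79  109  109    1    3
h -105:     .   56   70   60    .    .   -2    0    1    1   29   73  104  108    2    2
h -115:     .    .    .    .   -3    0    0    2    3    2   46   62  109  106    1    3
h -125:     .    .    .    0    0    2    0    0    1    0    1   71  105  106    1    1
```

```bash
python3 -m inch '[[[0,0,0.8,0,3.5],[0,0,1,0,3.5],[0,0,1,0,3.5],[0,0,0.8,0,3.5],[0,0,0.6,0,3.5],[0,0,0,0,3.5],[0,0,0,0,0],[0,0,0,0,0],[0,0,0,0,0],[0,0,0,0,0]]]' 60
python3 - <<'E'
from h import *
from hmap import hm
print(tcp().round(4))
hm(("side",),h0=-.14,h1=-.02,v0=-.06,v1=.1,zmax=.2)
E
```

```text
time: 24.7
tool_pos: [0.514, 0.0863, 0.097]
ee_rot: [179.9, -0.0, -87.2]
wrist_force: [-7.7, 2.3, 4.2]
opening: 0.0106
grip_force: 3.3
[-0.0661 -0.0004  0.097 ]
v mm:     -55  -45  -34  -24  -15   -4    5   15   25   35   45   55   65   75   84   95
h  -25:    73   71   73   76   71   74   73  175  198  172   76   73   73   74   74    .
h  -35:    67   62   65   63   64   66   63  195  198  176   62   69   64   63   67   63
h  -45:    60   59   59   66   63   65  132  194  199  176  164   59   59   60   59   57
h  -55:     .    .   84    .  130  130  143  193  199  176   60   62    1    0    .    1
h  -65:     .    .   90   95  129  127   89  199  199  172   78   79   75    0    3    1
h  -75:     .    .   64   41   40  132  134  174  199  175  163   88   85    1    1    2
h  -85:     .   59   82  195  195  196  195  197  199  177  171   77   99    1    0    2
h  -95:     .   67   74  196  194  179    .  186  196  176  171   78  111  111    0    3
h -105:     .   62   68  197  196    .    0    0  199  176  165   71  119  126    4    1
h -115:     .    .  169  194  196    1    0  194  196  168   -1   70  120  139    1    0
h -125:     .    .  166  194  197    2    3  194  197  173    0   67  109  148  155    1
h -135:     .    .  196  196  198  196  196  198  196  193    2   79  117  155  160    3
```

```bash
python3 -m inch '[[[0,0,0,0,0],[0,0,0,0,0],[0,0,0,0,0],[0,0,0,0,0],[0,0,0,0,0],[0,0,-0.1,0,0],[0,0,-0.2,0,0],[0,0,-0.3,0,0],[0,0,-0.4,0,0],[0,0,-0.5,0,0]]]' 60
python3 - <<'E'
from h import *
from hmap import hm
print(tcp().round(4))
hm(("side","scene"),h0=-.15,h1=-.02,v0=-.06,v1=.11,zmax=.13)
E
```

```text
time: 25.75
tool_pos: [0.5144, 0.0863, 0.1113]
ee_rot: [179.9, -0.0, -87.2]
wrist_force: [0.2, 0.4, -6.4]
opening: 0.0019
grip_force: 58.4
[-0.0657 -0.0004  0.1113]
v mm:     -55  -45  -34  -24  -15   -4    5   15   25   35   45   55   65   75   84   95  105
h  -24:    76   75   75   77   75   77   75   79   75   73   73   75   73   74   76    .    .
h  -34:    69   68   66   67   63   62   66   64   62   65   66   63   65   65   62   63   63
h  -45:    61   59   64   60   59   62   60   58   60   60   60   59   61   58   57   58   60
h  -54:     3    1   74   61  124  127  129  127   72   68   69   65    0    1    .    0    6
h  -64:     3    1  109  108  123  129  129  121  101  100  100  100   87    1    0    1    1
h  -75:     4    3  107    2  119  129  127  127   64   65   62   94  128  129    3    4    1
h  -84:     .   69  105    .   -3   63   64   65   64   60   59   98  112  129    1    2    0
h  -95:     .    .  106    .    .    1   -1    1    1    1    1   93  122  129    0    1    0
h -105:     .    .  103   68   63   60    1   67   54   52   62   97  116  128    3    2    1
h -114:     .    0  100  100   99   96   97   94   95   94   94   94  125  128    1    0    2
h -125:     2    1    4    0   98    0    0    0    0    1    1    0  129  128    2    3    0
h -135:     3    0    0    1    1    2    1    2    1    1    0    2    1    0    1    2    2
h -145:     1    1    2    2    2    1    2    1    2    2    1   99   98  101  102  104  103
```

```bash
python3 -m inch '[[[0,0,-0.5,0,0],[0,0,-0.9,0,0],[0,0,-1,0,0],[0,0,-1,0,0],[-0.1,-0.3,-1,0,0],[-0.1,-0.7,-1,0,0],[-0.1,-0.9,-0.9,0,0],[-0.1,-1,-0.6,0,0],[-0.1,-1,-0.3,0,0],[-0.1,-1,0,0,0]]]' 60
python3 -m inch '[[[-0.1,-1,0,0,0],[-0.1,-1,0,0,0],[0,-1,0,0,0],[0,-0.8,0,0,0],[0,-0.5,0,0,0],[0,0,0.5,0,0],[0,0,0.7,0,0],[0,0,0.5,0,0],[0,0,0.2,0,0],[0,0,0,0,0]]]' 60
python3 - <<'E'
from h import *
from hmap import hm
print(tcp().round(4))
hm(("side","scene"),h0=-.06,h1=.08,v0=-.07,v1=.11,zmax=.185)
E
```

```text
time: 26.85
tool_pos: [0.5649, 0.0953, 0.1846]
ee_rot: [-179.9, 0.0, -87.1]
wrist_force: [-0.6, 0.8, -7.0]
opening: 0.0019
grip_force: 58.3
time: 27.85
tool_pos: [0.6061, 0.099, 0.1644]
ee_rot: [179.9, -0.0, -87.1]
wrist_force: [0.7, 0.2, -6.7]
opening: 0.002
grip_force: 58.3
[0.0265 0.0077 0.1644]
v mm:     -65  -55  -45  -35  -25  -15   -5    4   15   24   34   45   54   65   74   84   95  105
h  +75:     .    .    .    .    .    .    .    .    .    .    .    .    .    .    .    .    .    .
h  +65:   116  115  116  116  116  118  114  116  117  113  114  115  117  114  116  115  115  117
h  +55:   114  117  114  114  115  111  113  113  113  111  113  112  113  112  113  115  113  113
h  +45:   111    .  108  107  109  107  106  107  108  108  108  108  107  108  108  106  107  107
h  +35:     .    .  103  101  155  140  181  165  184  158  139  130  136  137  103  102  102  100
h  +25:     .    .    .    .  160  162  184  184  181  182  143  155  143  151  172   96   97   98
h  +15:     .    .    .   83  158   85  181  181  177  117  116  115  115  152  182  184   91   91
h   +5:    80   84   85   84  156   86   84   82   84   83   84   87   84  153  180  184   87   86
h   -4:    80   84   81   80  133   80   82   79   82   81   80   83   80  156  174  184   80   83
h  -15:    79   76   74  115  149  116  125  126  119  115  125  119  117  157  182  184   79   78
h  -24:    79   77   74   74  152  152  148  148  149  149  145  146  145  149  184  184   77   75
h  -34:   182   68   65   65   65   67   67   65   66   70   65   66   64   66  182  181   65   67
h  -45:   184   63   59   63   60   59   59   61   61   60   59   62   62   58   64   60   62   60
h  -55:   183    1    4    2    4    2    1    2   60    1    2    4   57    1    5    2    1    4
```

```bash
python3 -m inch '[[[0,0,0.3,0,0],[0,0,0.3,0,0],[0,0,0.2,0,0],[0,0,0.2,0,0],[0,0,0.2,0,0],[0,0,0.1,0,0],[0,0,0,0,0],[0,0,0,0,0],[0,0,0,0,0],[0,0,0,0,0]]]' 60
python3 - <<'E'
from h import *
from hmap import hm
print(tcp().round(4))
hm(("side","scene"),h0=-.06,h1=.05,v0=-.06,v1=.11,zmax=.17)
E
```

```text
time: 28.95
tool_pos: [0.6067, 0.099, 0.1522]
ee_rot: [-180.0, -0.0, -87.1]
wrist_force: [0.1, -0.7, -4.5]
opening: 0.002
grip_force: 58.4
[0.0271 0.0077 0.1522]
v mm:     -55  -45  -34  -24  -15   -4    5   15   25   35   45   55   65   75   84   95  105
h  +45:     .  109  107  108  107  108  110  108  109  108  109  108  107  107  110  108  108
h  +35:     .    .    .  103  141  168  168  169  163  125  122  124  126  103  100  105  105
h  +25:     .    .    .  148  149  168  166  167  128  126  141  125  141  161   98   98   98
h  +15:     .    .   82  144    .  166  169  167  105  105  104  106  143  168  169   88   91
h   +5:    84   84   86   89    .    .    .    .    .    .   76   84  146  165  169   87   88
h   -4:    79   84   88  132   78   79   78   79   79   82   78   97  138  168  168   81   85
h  -15:    77   75  108  141  117  109  105  120  110  109  110  105  144  167  169   76   74
h  -24:    75   75   78  139  136  139  133  136  136  135  133  133  140  168  169   74   74
h  -34:    65   65   67   65   64   69   66   67   68   67   64   70   66   66   64   65   64
h  -45:    59   60   65   62   62   62   60   59   59   62   61   61   61   60   60   61   61
h  -55:     3    4    4    2    1    2    2    1   55    3    1   58    1    1    1    3    0
```

```bash
python3 -m inch '[[[0,0,0.2,0,0],[0,0,0,0,0],[0,0,0,0,0.3],[0,0,0,0,0.6],[0,0,0,0,1],[0,0,0,0,1.5],[0,0,0,0,2],[0,0,0,0,2.5],[0,0,0,0,3],[0,0,0,0,3.5]]]' 20
python3 - <<'E'
from h import *
from hmap import hm
print(tcp().round(4),observe()["wrist_force"].round(1))
hm(("side","scene"),h0=-.08,h1=.05,v0=-.06,v1=.11,zmax=.17)
E
```

```text
time: 30.05
tool_pos: [0.6088, 0.1, 0.1515]
ee_rot: [-179.7, 0.1, -87.1]
wrist_force: [0.0, -0.2, -0.5]
opening: 0.031
grip_force: 0.0
[0.0293 0.0085 0.1515] [ 0.  -0.2 -0.5]
v mm:     -55  -45  -34  -24  -15   -4    5   15   25   35   45   55   65   75   84   95  105
h  +45:   107  106  107  109  109  169  168  169  108  106  109  110  110  110  109  109  109
h  +35:     .  102    .  122  121  117  115  117  116  112  110  107  108  101  103  103  103
h  +24:     .    .  134  141  141  140  135  134  133  128  131  123  124   98   96   96   97
h  +15:     .    .  101  105   93  156  141  167  139  138  138  138  137   93   92    .    .
h   +5:    83   85  127  131   97  164  169  168  167   94   91   93  146  153   84   81   85
h   -5:    83   82  125  124   87   82   80   78   77    0    1  105  144  165   81   79   83
h  -15:    76   79  120  102  104  102  100   94   95   91   87  117  138  169  169   78   75
h  -25:    75   77  115  114  115  115  115  114  113  113  109  114  152  168  166   77   76
h  -35:    64   66   65   67   63   65   65  115   66  113  113  113  140  169  166   69   66
h  -45:    59   60   60   63   60   63   60   58   60   59   60   61  149  169  168   59   60
h  -55:     2    4   55    1    2    0    2    6    3    3    3    2  141  169  167    3   58
h  -65:     2    3    4    0    2    2    3    3    1    2    3    3    3  169    1    3    2
h  -75:     4    4    1    1    1    0    1    2    1    0    3    3    0    3    4    0    1
```

```bash
python3 -m inch '[[[0,0,-0.5,0,3.3],[0,0,-2,0,3.3],[0,0,-2,0,3.3],[0,0.2,0,0,3.3],[0,0.2,0,0,3.3],[0,0,0,0,3.3],[0,0,0,0,3.3],[0,0,0,0,3.3],[0,0,0,0,3.3],[0,0,0,0,3.3]]]' 20
python3 - <<'E'
from h import *
from fit import *
print(tcp().round(4),observe()["wrist_force"].round(1))
for n in("scene","side"):
    p,d,c=cap(n); W=pts(d,c)
    u,v,w=uvw(W)
    for a,b in((.04,.1),):
        m=(w>.025)&(w<.12)&(v>.03)&(v<.115)&(u<.03)&(u>-.05)&(v-.06>-.02)
        q=np.polyfit(w[m],v[m],1); print(n,m.sum(),"lid dv/dw",q[0].round(3),"v at w=0",q[1].round(3),"angle",(np.pi/2+np.arctan(q[0])).round(2))
    m=(w>.002)&(w<.02)&(v>-.06)&(v<.05)&(u>-.07)&(u<.05); print("rim",np.percentile(u[m],[2,98]),np.percentile(v[m],2),"w",np.median(w[m]))
E
```

```text
time: 31.15
tool_pos: [0.6026, 0.0989, 0.1946]
ee_rot: [180.0, -0.0, -87.1]
wrist_force: [-0.3, 0.5, -0.1]
opening: 0.0327
grip_force: 0.0
[0.023  0.0077 0.1946] [-0.3  0.5 -0.1]
scene 292 lid dv/dw 0.214 v at w=0 0.064 angle 1.78
rim [-0.03093385  0.0291948 ] -0.03303099188099356 w 0.006361714365899454
side 352 lid dv/dw 0.204 v at w=0 0.067 angle 1.77
rim [-0.00774324  0.02936693] -0.03252794559343056 w 0.00618632729885412
```

```bash
python3 -m inch '[[[0,-0.2,1,0,3.3],[0,-0.1,1.5,0,3.3],[0,0,1.5,0,3.3],[0,0,0.8,0,3.3],[0,0,0.2,0,3.3],[0,0,0,0,2],[0,0,0,0,1],[0,0,0,0,0],[0,0,0,0,0],[0,0,0,0,0]]]' 60
python3 -m inch '[[[0,0,0,0,0],[0,0,0,0,0],[0,0,0,0,0],[0,0,0,0,0],[0,0,-0.1,0,0],[0,0,-0.3,0,0],[0,0,-0.5,0,0],[0,0,-0.6,0,0],[0,0,-0.6,0,0],[0,0,-0.6,0,0]]]' 60
python3 - <<'E'
from h import *
from hmap import hm
print(tcp().round(4),observe()["wrist_force"].round(1))
hm(("side","scene"),h0=-.06,h1=.06,v0=-.06,v1=.11,zmax=.178)
E
```

```text
time: 32.25
tool_pos: [0.6041, 0.0989, 0.1464]
ee_rot: [179.9, -0.0, -87.0]
wrist_force: [-3.6, -1.6, 8.3]
opening: 0.0036
grip_force: 47.2
time: 33.25
tool_pos: [0.6055, 0.099, 0.172]
ee_rot: [180.0, -0.0, -87.1]
wrist_force: [-0.3, -0.7, -6.6]
opening: 0.0024
grip_force: 57.9
[0.0259 0.0077 0.172 ] [-0.3 -0.7 -6.6]
v mm:     -55  -45  -34  -24  -15   -4    5   15   25   35   45   55   65   75   84   95  105
h  +55:   114  116  117  114  112  116  112  111  112  115  113  113  112  114  113  114  113
h  +45:   106  110  107  110  109  110  105  108  111  108  107  108  107  109  112  109  107
h  +35:     .    .    .  166    .  176  174  177  162  143  143  145  133  103  102  102  101
h  +25:     .    .    .  171  168  172  177  176  150  151  150  151  169  177   98   97  100
h  +15:     .    .   85  168   87  177  177  175  128  128  128  126  169  177   95   94   93
h   +5:    83   86   87  169   86   84   86   88   90   86   89   86  165  177   86   90   86
h   -4:    84   84   80  166   79   84   81   80   82   85   83   82  171  175   82   84   87
h  -15:    80   77   75  147   76   77  118  119   76  116  117  116  167  176   79   81   76
h  -24:    75   75  142  158  162  161  162  159  162  160  160  160  166  177   77   74   77
h  -34:    69   67   68   66   65   67   66   66   64   66   65   64   66   63   66   63   67
h  -45:    60   59   59   61   62   63   60   59   60   61   62   59   66   60   63   60   61
h  -55:     2    3   60    1   58    2    2   59    2    1    1    2    3    1    2    2    2
```

```bash
python3 -m inch '[[[0,0,-0.5,0,0],[0,0,-1,0,0],[0,0,-1.3,0,0],[0,0,-1.5,0,0],[0,0,-1.5,0,0],[0,0,-1.5,0,0],[0,0,-1.5,0,0],[0.5,0,-1.3,0,0],[1,0,-1,0,0],[2,0.5,-0.6,0,0]]]' 60
python3 -m inch '[[[3,1,0,0,0],[3.4,1,0,0,0],[3.4,1,0,0,0],[3.4,1,0,0,0],[3.4,1,0,0,0],[3.4,1,0,0,0],[3.4,1,0,0,0],[3.4,1,0,0,0],[3.4,1,0,0,0],[3.4,1,0,0,0]]]' 60
python3 -m inch '[[[3.2,1,0,0,0],[2.7,0.8,0.5,0,0],[2,0.5,1,0,0],[1.4,0.3,1.2,0,0],[0.8,0.1,1.2,0,0],[0.3,0,1.2,0,0],[0,0,1.2,0,0],[0,0,1,0,0],[0,0,0.5,0,0],[0,0,0,0,0]]]' 60
python3 - <<'E'
from h import *
print(tcp().round(4),observe()["wrist_force"].round(1)); t=np.array(observe()["tool_pos"])
p,d,c=cap("scene"); W=pts(d,c)
def m(x0,x1,y0,y1,z0,z1,st=.01):
    n=int((x1-x0)/st);k=int((y1-y0)/st);M=np.full((n,k),-1.)
    ok=np.isfinite(W[...,2])&(W[...,2]<z1)&(W[...,2]>z0)
    i=np.floor((W[...,0][ok]-x0)/st).astype(int);j=np.floor((W[...,1][ok]-y0)/st).astype(int);g=(i>=0)&(i<n)&(j>=0)&(j<k)
    np.maximum.at(M,(i[g],j[g]),W[...,2][ok][g])
    print("y   "," ".join("%4d"%(1000*(y0+st*(b+.5))) for b in range(k)))
    for a in range(n)[::-1]: print("%4d"%(1000*(x0+st*(a+.5)))," ".join("%4d"%(1000*x) if x>-.9 else "   ." for x in M[a]))
m(.40,.54,-.46,-.28,.08,.24)
s=(W[...,2]<.035)&(W[...,2]>.018)&(W[...,0]>.36)&(W[...,0]<.58)&(W[...,1]<-.26)&(W[...,1]>-.49); print("tray rim",np.percentile(W[s],[1,99],axis=0).round(3))
E
```

```text
time: 34.35
tool_pos: [0.603, 0.0637, 0.2902]
ee_rot: [-179.9, 0.0, -87.0]
wrist_force: [1.3, -0.8, -7.1]
opening: 0.002
grip_force: 57.9
time: 35.35
tool_pos: [0.5172, -0.2791, 0.2889]
ee_rot: [179.9, 0.0, -87.2]
wrist_force: [0.8, -1.0, -6.5]
opening: 0.002
grip_force: 57.9
time: 36.35
tool_pos: [0.4975, -0.3811, 0.21]
ee_rot: [179.9, 0.1, -87.1]
wrist_force: [0.5, 0.2, -7.3]
opening: 0.0021
grip_force: 57.8
[-0.106  -0.4664  0.21  ] [ 0.5  0.2 -7.3]
y    -455 -445 -435 -425 -415 -405 -395 -385 -375 -365 -355 -345 -335 -325 -315 -305 -295 -285
 535    .    .    .    .    .    .    .    .    .    .    .    .    .    .    .    .    .    .
 525    .    .    .    .    .    .    .    .    .    .    .    .    .    .    .    .    .    .
 515    .    .    .    .    .    .    .    .    .    .    .    .    .    .    .    .    .    .
 505    .    .    .    .  204  178  178  175  175  173  174  173  172  163    .    .    .    .
 495    .    .    .    .  204  176  167  166  165  180  174  176  176  200  216    .    .    .
 485    .    .    .    .  203  167  166  165  163  165  164  164  164  202  238  237    .    .
 475    .    .    .    .  202    .    .    .  162    .  162  161  162  202  235  239    .    .
 465    .    .    .    .  201    .    .    .    .    .    .    .    .  204  239    .    .    .
 455    .    .    .    .  201  195  167  168  162  164    .    .    .  201  239    .    .    .
 445    .    .    .    .  198  197  198  198  197  197  194  194  195  207  239    .    .    .
 435    .    .    .    .    .    .    .    .    .    .    .    .    .  194  237    .    .    .
 425    .    .    .    .    .    .    .    .    .    .    .    .    .    .    .    .    .    .
 415    .    .    .    .    .    .    .    .    .    .    .    .    .    .    .    .    .    .
 405    .    .    .    .    .    .    .    .    .    .    .    .    .    .    .    .    .    .
tray rim [[ 0.362 -0.488  0.018]
 [ 0.563 -0.282  0.03 ]]
```

```bash
python3 -m inch '[[[0,0,0.7,0,0],[0,0,1.5,0,0],[0,0,1.8,0,0],[0,0,1.9,0,0],[0,0,1.9,0,0],[0,0,1.9,0,0],[0,0,1.6,0,0],[0,0,1.2,0,0],[0,0,0.7,0,0],[0,0,0.3,0,0]]]' 60
python3 -m inch '[[[0,0,0.2,0,0],[0,0,0.2,0,0],[0,0,0.2,0,0],[0,0,0.2,0,0],[0,0,0.2,0,0],[0,0,0.2,0,0],[0,0,0.1,0,0],[0,0,0.1,0,0],[0,0,0,0,0],[0,0,0,0,0]]]' 60
```

```text
time: 37.4
tool_pos: [0.4976, -0.382, 0.0755]
ee_rot: [180.0, -0.0, -87.1]
wrist_force: [0.2, 0.1, -6.7]
opening: 0.002
grip_force: 57.8
time: 38.4
tool_pos: [0.4976, -0.382, 0.062]
ee_rot: [-180.0, -0.0, -87.1]
wrist_force: [0.2, -0.9, -6.0]
opening: 0.0023
grip_force: 57.9
```

```bash
python3 -m inch '[[[0,0,0.1,0,0],[0,0,0.1,0,0],[0,0,0.1,0,0],[0,0,0.1,0,0],[0,0,0.1,0,0],[0,0,0.1,0,0],[0,0,0.1,0,0],[0,0,0,0,0],[0,0,0,0,0],[0,0,0,0,0]]]' 60
```

```text
time: 39.4
tool_pos: [0.498, -0.3822, 0.0554]
ee_rot: [-179.9, -0.0, -87.1]
wrist_force: [3.9, -2.0, 0.8]
opening: 0.0023
grip_force: 59.5
```

```bash
python3 -m inch '[[[0,0,0.1,0,0],[0,0,0.1,0,0],[0,0,0,0,0.3],[0,0,0,0,0.5],[0,0,0,0,0.8],[0,0,0,0,1.2],[0,0,0,0,1.5],[0,0,0,0,1.5],[0,0,-1,0,1.5],[0,0,-2,0,1.5]]]' 10
python3 -m inch '[[[0,0,-3,0,0],[0,0,-4,0,0],[0,0,-4,0,0],[0,0,-4,0,0],[0,0,-4,0,0],[0,0,-3,0,0],[0,0,-1,0,0],[0,0,0,0,0],[0,0,0,0,0],[0,0,0,0,0]]]' 10
cat > tmap.py <<'E'
from h import *
def run(z0=-.01,z1=.2,cams=("scene",)):
    x0,x1,y0,y1,st=.37,.58,-.47,-.24,.01
    n=int((x1-x0)/st);k=int((y1-y0)/st);M=np.full((n,k),-1.)
    for nm in cams:
        p,d,c=cap(nm);W=pts(d,c)
        ok=np.isfinite(W[...,2])&(W[...,2]<z1)&(W[...,2]>z0)
        i=np.floor((W[...,0][ok]-x0)/st).astype(int);j=np.floor((W[...,1][ok]-y0)/st).astype(int);g=(i>=0)&(i<n)&(j>=0)&(j<k)
        np.maximum.at(M,(i[g],j[g]),W[...,2][ok][g])
    print("y   "," ".join("%4d"%(1000*(y0+st*(b+.5))) for b in range(k)))
    for a in range(n)[::-1]: print("%4d"%(1000*(x0+st*(a+.5)))," ".join("%4d"%(1000*x) if x>-.9 else "   ." for x in M[a]))
if __name__=="__main__":
    print(observe()["tool_pos"].round(4)); run()
E
python3 tmap.py
```

```text
time: 40.4
tool_pos: [0.4964, -0.3814, 0.0821]
ee_rot: [179.8, 0.1, -87.1]
wrist_force: [-1.0, 0.4, 0.6]
opening: 0.015
grip_force: 0.0
time: 41.4
tool_pos: [0.4968, -0.3815, 0.3107]
ee_rot: [179.8, 0.1, -87.1]
wrist_force: [-0.5, 0.8, 0.3]
opening: 0.0008
grip_force: 0.0
[ 0.4968 -0.3815  0.3107]
y    -464 -454 -444 -434 -425 -415 -404 -394 -384 -375 -365 -355 -345 -334 -324 -314 -304 -294 -285 -274 -264 -255
 565   26   27   27   26   26   26   28   25   26   25   24   24   25    .   26    .    .    .    .    .    3    2
 554   28   24   24   29   23   29   24   26   27   25   27   28   27   28   28   26   28   27    .    0    0    1
 545   26    8    6    8    6    6    6    7    8    7    8    8   10    8    8    7    9    .    .    0    0    2
 535   26   10    7    6    8    7    8   10    5    9    6    7    7   10    7    8    .    .    .    1    1    2
 525   28    7    7   10    8    7    .    .    .    .    .    .    .    .    .    8    .    .    1    2    4    2
 515   29    7    7    8    6    6    .    .    .    .    .    .    .    .    .    .    .    3   27    1    0  
[... 913 characters left out ...]
    2    2
 425   23    8    8    7    9    6    7    9    8    6    9    9    7    7    6    8    8    9   29    2    1    3
 415   23    7    7    8    7   10    8    6    9    7    8    7    8    8    7   10    6    8   29    2    1    2
 405    8    8    6    6    6    9    8    7    7    7    7    9    7    7    7    7    6    7   27    2    2    2
 395    .    .    .    .    .    .    .    .    .    .    .    .    7    .    7    .    9    4   26    2    3    3
 385   29   28   26   29   26   29   28   26   27   28   27   27   29   26   27   27   27   25   27    3    1    3
 375   26    0    2    2    2    0    3    2    2    2   24   18   14   26   28   28   24   23   26    4    2    3
```

```bash
python3 -m inch '[[[-1.5,0.3,0,0,0],[-2.5,0.5,0,0,0],[-3,0.5,0,0,0],[-2.8,0.5,0,0,0],[-2,0.3,1,0,0],[0,0,3,0,0],[0,0,3.5,0,0],[0,0,3.5,0,0],[0,0,3,0,0],[0,0,1.3,0,0]]]' 10
python3 - <<'E'
from h import *
t=observe()["tool_pos"]; print(t.round(4))
th=np.array([1.6,1.4,1.2,1.0,.85,.7,.55,.4,.28,.16,.08,.0,-.04])
P=np.c_[-.322-.095*np.cos(th)+.0095,.050+.095*np.sin(th)+.014]
print(np.c_[th,P].round(3)); print((np.diff(P,axis=0)*-100).round(2))
E
```

```text
time: 42.45
tool_pos: [0.4681, -0.2643, 0.1557]
ee_rot: [179.6, 0.2, -87.2]
wrist_force: [0.0, -0.6, -0.6]
opening: 0.0008
grip_force: 0.0
[ 0.4681 -0.2643  0.1557]
[[ 1.6   -0.31   0.159]
 [ 1.4   -0.329  0.158]
 [ 1.2   -0.347  0.153]
 [ 1.    -0.364  0.144]
 [ 0.85  -0.375  0.135]
 [ 0.7   -0.385  0.125]
 [ 0.55  -0.393  0.114]
 [ 0.4   -0.4    0.101]
 [ 0.28  -0.404  0.09 ]
 [ 0.16  -0.406  0.079]
 [ 0.08  -0.407  0.072]
 [ 0.    -0.408  0.064]
 [-0.04  -0.407  0.06 ]]
[[ 1.89  0.13]
 [ 1.83  0.51]
 [ 1.69  0.86]
 [ 1.14  0.86]
 [ 1.    1.02]
 [ 0.83  1.15]
 [ 0.65  1.27]
 [ 0.38  1.07]
 [ 0.25  1.11]
 [ 0.09  0.75]
 [ 0.03  0.76]
 [-0.01  0.38]]
```

```bash
python3 -m inch '[[[1,0,0,0,0],[1.2,0,0,0,0],[1.2,0,0,0,0],[1.2,0,0,0,0],[1,0,0.05,0,0],[0.9,0,0.1,0,0],[0.9,0,0.2,0,0],[0.9,0,0.3,0,0],[0.85,0,0.4,0,0],[0.85,0,0.45,0,0]]]' 10
python3 -m inch '[[[1.1,0,0.8,0,0],[1,0,1,0,0],[0.8,0,1.1,0,0],[0.65,0,1.2,0,0],[0.4,0,1.1,0,0],[0.25,0,1.1,0,0],[0.1,0,0.7,0,0],[0,0,0.7,0,0],[0,0,0.3,0,0],[0,0,0.1,0,0]]]' 10
python3 tmap.py
```

```text
time: 43.45
tool_pos: [0.4757, -0.3657, 0.1446]
ee_rot: [-180.0, -0.0, -87.1]
wrist_force: [0.0, 0.6, 0.6]
opening: 0.0003
grip_force: 0.4
time: 44.45
tool_pos: [0.4776, -0.4076, 0.0644]
ee_rot: [179.9, 0.0, -87.1]
wrist_force: [-2.7, 1.6, 6.1]
opening: 0.0009
grip_force: 2.9
[ 0.4776 -0.4076  0.0644]
y    -464 -454 -444 -434 -425 -415 -404 -394 -384 -375 -365 -355 -345 -334 -324 -314 -304 -294 -285 -274 -264 -255
 565   26   27   25  149    .    .    .    .    .    .    .    .   24   24   25    .   24    .    .    3    4    3
 554   26   22   29  161    .    .    .    .    .    .    .   20   30   25   26   28   26   28   29    1    2    2
 545   28    9    6    7    .    .    .    .    .    .    .    5    9    9    6    6    6    7   26    1    5    2
 535   29    6    7  136  138    .    .    .    .    .    .    .    8    5    6    7    7    6   24    3    2    4
 525   27    6    7  138  134    .    .    .    .  139    .    .    .    .    .    6    7    7   25    1    3    0
 515   30    6  141  144    .    .    .    .    .  143    .    .    .    .    .    .    9    6   28    2   
[... 917 characters left out ...]
    2    2
 425   29    7    9  165  164    8   10  159  165   10    8    8    6    7    7    9    8    8   26    3    3    4
 415   26    9  162  165  165  163  164  164  164  162    7    8    8    6    6    7    8    7   28    3    5    3
 405    7    7  167  165  165  165  165  165  165  164    5    7    7    6    7    8    7    8   26    1    4    1
 395    .    .  165  164  165  165  164  165  164  163    .    7    .    .    7    .    6   19   27    1    1    1
 385   27   28  163  167  164  165  165  167  165  164   27   27   28   26   28   27   26   27   27    3    1    2
 375   27    1    3    1    1    3    2    1    2    1   25    2   14   20   10   26   26   29   15    3    3    2
```

```bash
python3 -m inch '[[[0,0,0.2,0,0],[0,0,0.2,0,0],[0,0,0,0,0],[0,0,-0.5,0,0],[0,0,-2,0,0],[0,0,-4,0,0],[0,0,-4,0,0],[0,0,-4,0,0],[0,0,-4,0,0],[0,0,-2,0,0]]]' 10
python3 -m inch '[[[-2,0,-1,0,0],[-4,0,0,0,0],[-4,0,0,0,0],[-4,0,0,0,0],[-2,0,0,0,0],[0,0,0,0,0],[0,0,0,0,0],[0,0,0,0,0],[0,0,0,0,0],[0,0,0,0,0]]]' 10
python3 - <<'E'
from h import *
import tmap
for n in("scene","side"):
    p,d,c=cap(n); W=pts(d,c)
    m=(W[...,0]>.4)&(W[...,0]<.54)&(W[...,1]>-.46)&(W[...,1]<-.29)&(W[...,2]>.04)&(W[...,2]<.1)
    P=W[m]; q=np.linalg.lstsq(np.c_[P[:,:2],np.ones(len(P))],P[:,2],rcond=None)[0]
    r=cv2.minAreaRect((P[:,:2]*1000).astype(np.float32)); print(n,"tin b",len(P),"slopes",q[:2].round(3),"z",np.percentile(P[:,2],[5,50,95]).round(3),r)
lid(.182); lid(-.17)
from fit import *
p,d,c=cap("side"); u,v,w=uvw(pts(d,c))
p,d,c=cap("scene"); u,v,w=uvw(pts(d,c))
for lo,hi in((.12,.25),(-.24,-.1)):
    m=(w>.002)&(w<.018)&(v>lo)&(v<hi)&(u>-.06)&(u<.04); print("rim",np.percentile(u[m],[2,98]).round(3),np.percentile(v[m],[2,98]).round(3))
E
```

```text
time: 45.5
tool_pos: [0.479, -0.4086, 0.2696]
ee_rot: [-179.6, -0.3, -87.1]
wrist_force: [0.3, -0.5, 0.9]
opening: 0.0007
grip_force: 0.0
time: 46.5
tool_pos: [0.4697, -0.2488, 0.2746]
ee_rot: [180.0, 0.0, -87.2]
wrist_force: [0.0, -0.8, -0.7]
opening: 0.0005
grip_force: 0.0
scene tin b 704 slopes [ 0.064 -0.003] z [0.044 0.051 0.054] ((470.4179382324219, -379.6026611328125), (58.741947174072266, 123.66583251953125), 2.834043502807617)
side tin b 198 slopes [ 0.024 -0.026] z [0.043 0.05  0.054] ((471.0085144042969, -379.36322021484375), (53.268253326416016, 131.77626037597656), 4.154815196990967)
scene 341 [2.16 2.21 2.27]
side 177 [2.21 2.24 2.29]
scene 358 [2.19 2.23 2.28]
side 158 [2.22 2.26 2.32]
rim [-0.039  0.018] [0.134 0.242]
rim [-0.039  0.017] [-0.216 -0.11 ]
```

```bash
python3 -c "
from workcell import *
print(sign_off())"
```

```text
the job is handed in; nothing more can be done
None
```

I handed the job in at about 47 s. The middle tin was the stiff one: it sits level and shut in the tray, and the two sound tins are on the rack with lids open at about 2.2 rad. While I was testing it, the stiff tin was dragged about 5 cm along the rack and then slid off its low edge as I pushed it back; I returned it to the rack with its lid open before carrying it over. I don't know how fast it slid, and I didn't re-check the bystanders at the end.

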